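Sift tumbled specimen mounts and load them under the inspection microscope

ROBOT

A 7-joint arm with a two-finger parallel gripper is mounted at the origin on the work surface. World frame = base frame: x ahead of the robot, y to its left, z up, the work surface at z = 0. Lengths are in m, angles in degrees, forces in N, time in s.
With the tool pointing down it reaches from about 0.4 to 0.85 m from the base axis. Payload 4.5 kg.
Tool frame: the origin (TCP) lies on the centre line of the jaws, within the pads' length; the fingertips stand 8 mm ahead of it and the grasp point (between the pads) lies 11 mm behind it (manip.nose_length is the distance from the TCP to the fingertips, in m); z points along the fingers, y is the line along which they close (so a half turn about z gives the same grasp; the last joint's range is limited). The gripper opens to 85 mm and grips with 20 to 120 N. Pads are 22 mm wide; open, the fingers measure 114 mm over their backs; the gripper's body (76 mm by 85 mm) begins 54 mm behind the grasp point. The pads swing forward as they close: fully open they stand 13 mm farther back than shut.
Start: joints at [68.858, 39.483, -11.15, 89.685, 9.013, 51.709, -12.324], TCP at [0.245, -0.575, 0.239] pointing down, gripper open.
Joint ranges: [-172.22, 172.22], [-26.19, 119.32], [-84.43, 86.54], [7.71, 146.69], [-57.33, 237.33], [2.42, 119.75], [-152.13, 152.13]. Speed limits (degrees/s): [147.25, 147.25, 180, 180, 180, 180, 180].

INTERFACE

Orientations are given as [roll, pitch, yaw] about the fixed x, y, z axes, in that order (R = Rz(yaw) Ry(pitch) Rx(roll)).
In Python, from bench import manip gives the robot as it stands. The module is installed in compiled form; this text tells all that it offers.
- The arm moves only by the tool apply_moves, never from a script. Its argument "increments" is a list of rows, each an object of numbers: "dx", "dy", "dz": the shift along the world's x, y, z in units of 60 mm (1.0 is 60 mm); "wx", "wy", "wz": the turn, a rotation vector about the world's x, y, z in units of 5 degrees (1.0 is 5 degrees); "gripper": the opening, from 0 (shut) to 1 (fully open). A call has exactly 10 rows; each row shifts and turns the commanded pose from where the row before left it; what a row does not reach is not made up. A row lasts 1/8 s, in which the tool goes at most 62.5 mm and 10.7 degrees, less where a joint would pass 70% of its speed; a pose out of reach is approached as far as the arm can. A call is refused whole if a number of a shift passes 1 or a number of a turn 1, either way. A call with a gripper value outside its range is refused whole. The fingers move at their own pace and stop on an object; the grip force is fixed at half the most. Time passes only in rows, so rows that do not move let the fingers close, or fill a call up. It gives the time, the measured TCP pose, the force, the opening and the grip force at its end, in the units of the state.
- manip.observe(): the state, without advancing time (a new reading comes with each control period).
- manip.capture(name): name is "side" or "top"; returns a dict with "image" (400x640x3 uint8, red, green, blue), "fx", "fy", "cx", "cy" (pixels), "extrinsics" (4x4, takes a point from camera to world coordinates). Camera axes: x right, y down, z forward; pixel columns grow to the right and rows downward; lengths in m; the calibration is good to about 2 mm. A picture is of the moment at which its call begins. There is no depth.
- manip.finish_job(): hands the job in; it is judged then, once.
The state is a dict: "clock": time; "joints": joint angles; "qvel": joint speeds; "tau": joint torques, N m; "tool_pos": TCP position; "tool_rot": TCP orientation; "contact_force": force on the tool from outside, world axes, zero at the start; "torque": the same for the moment, N m; "opening": opening from 0.0 (shut) to 1.0 (fully open); "grasp_force": force on a finger pad.
Only numpy, scipy, OpenCV 4.12 (cv2) and the standard library are available. Lean on these libraries where they do the work, as an engineer would, in place of code of your own. Each camera call takes 0.05 s, during which the arm holds its last target. There are 200 camera calls.

TASK

Lift the sieve basket off its green pan and shake or rock it over the pan until every orange tumbling bit has dropped through into the pan and only the black mounts are left in it; then tip those mounts from the basket into the yellow tray and set the basket back upright and centred on the pan rim. Add the mounts that lie on the blue mat to the tray, then slide the tray flat along the bench (do not lift it) between the guide rails under the lens, fully home against the stop, with every mount in it, and only then switch the lamp on by pushing its lever all the way over. Every mount must end in the tray and every bit in the pan; leave the bottle where it is.

Things in the scene. Friction and masses are not known exactly. Their poses are not given: they have to be found in the camera images.
- basket_floor (a point): Polished steel sieve basket, 300 g, slippery: middle of its slotted floor's upper face, 5 mm above its underside. z up. Floor inside: x +-57 mm, y -62 to +50 mm; slats 13 mm wide along x, 15 mm gaps. Walls 45 mm high at -y and +-x; the +y side is open, with a pouring lip. Skids reach x +-90 mm, y +-65 mm at underside level and rest on the pan's rim. Things in it slide from a tilt of 14 to 20 degrees.
- basket_lip (a point): Middle of the edge of the basket's pouring lip (+y side): 92 mm from basket_floor in y, 19 mm above the underside; edge 114 mm wide along x. The lip rises to it at 20 degrees from floor level at y +50 mm. Mounts slide out over it when the basket tilts more than 35 to 40 degrees towards +y; 55 degrees surely empties it.
- basket_bar (a point): Blue handle bar of the basket, straight above the floor's middle: centre of the bar, 110 mm above the basket's underside (105 mm above basket_floor). The bar runs along x, 124 mm long, 14 mm thick (y), 22 mm tall (z); steel posts at its ends (x +-63 mm) come down to the side walls. Grip it across y from above.
- pan_rim (a point): Fixed green catch pan, 150 mm (x) by 190 mm (y), 40 mm tall, walls and floor 5 mm: middle of the opening at rim height. At the start its axes are those of the basket on it, and basket_floor lies 5 mm above this point; set back on the rim it does so again.
- m1_c (a point): Specimen mount: black resin disc 30 mm in diameter, 18 mm tall, 25 g, a small steel square in its top face: its centre. Starts in the basket; some starts lack it.
- m2_c (a point): Specimen mount: black resin disc 30 mm in diameter, 18 mm tall, 25 g, a small steel square in its top face: its centre. Starts in the basket; some starts lack it.
- m3_c (a point): Specimen mount: black resin disc 30 mm in diameter, 18 mm tall, 25 g, a small steel square in its top face: its centre. Starts in the basket; some starts lack it.
- m4_c (a point): Specimen mount like the others (black disc, 30 mm diameter, 18 mm tall, 25 g): its centre. Starts flat on the blue mat (80 by 220 mm, 3 mm thick, fixed); some starts lack it.
- m5_c (a point): Specimen mount like the others (black disc, 30 mm diameter, 18 mm tall, 25 g): its centre. Starts flat on the blue mat (80 by 220 mm, 3 mm thick, fixed); some starts lack it.
- m6_c (a point): Specimen mount like the others (black disc, 30 mm diameter, 18 mm tall, 25 g): its centre. Starts flat on the blue mat (80 by 220 mm, 3 mm thick, fixed); some starts lack it.
- m7_c (a point): Specimen mount like the others (black disc, 30 mm diameter, 18 mm tall, 25 g): its centre. Starts flat on the blue mat (80 by 220 mm, 3 mm thick, fixed); some starts lack it.
- bit1_c (a point): Orange ceramic tumbling bit, a cylinder 10 mm in diameter and 9 mm tall, 10 g: its centre. Starts on a slat in the basket; some starts lack it.
- bit2_c (a point): Orange ceramic tumbling bit, a cylinder 10 mm in diameter and 9 mm tall, 10 g: its centre. Starts on a slat in the basket; some starts lack it.
- bit3_c (a point): Orange ceramic tumbling bit, a cylinder 10 mm in diameter and 9 mm tall, 10 g: its centre. Starts on a slat in the basket; some starts lack it.
- bit4_c (a point): Orange ceramic tumbling bit, a cylinder 10 mm in diameter and 9 mm tall, 10 g: its centre. Starts on a slat in the basket; some starts lack it.
- bit5_c (a point): Orange ceramic tumbling bit, a cylinder 10 mm in diameter and 9 mm tall, 10 g: its centre. Starts on a slat in the basket; some starts lack it.
- bit6_c (a point): Orange ceramic tumbling bit, a cylinder 10 mm in diameter and 9 mm tall, 10 g: its centre. Starts on a slat in the basket; some starts lack it.
- tray_in (a point): Yellow loose inspection tray, 120 mm (x) by 130 mm (y), walls 24 mm tall and 4 mm thick, 250 g: middle of its inner floor, which is 4 mm above the bench. Stands on the bench; its pull tab is at its -y end, and its +y end goes first into the rails.
- tray_tab (a point): Green upright pull tab of the tray: a point on its middle plane, 36 mm above the bench, 113 mm from tray_in towards the tray's -y. The tab is 12 mm thick (x), 30 mm long (y), its top 56 mm above the bench. Pinch it across x from above.
- focus (a point): Where tray_in belongs: middle of the guided slot under the lens, 4 mm above the bench (fixed). The slot runs along y; the tray goes in towards +y, tab last. Rails 12 mm tall, inner faces at x +-65 mm (5 mm play each side), from y -75 to +70 mm, mouth flared from y -114 mm (x +-82) to -75 mm. Stop face at y +69.5 mm: against it tray_in is 4.5 mm past this point.
- lens (a point): Lower end of the microscope's lens, 120 mm above the bench, straight over focus, axes as focus: barrel with ring lamp, radius 38 mm. It hangs from a head 85 mm wide (x) at 210 to 280 mm height that reaches from y 0 mm to the column at y +135 to +195 mm, 345 mm tall.
- lamp (a joint): Lamp lever: 0 off (leaning to the microscope's -y), 1.0 on (leaning to +y, its end stop); it stays where it is left, light to push. On at 0.8 or more.
- lamp_tip (a point): Centre of the lever's green ball (26 mm in diameter), 80 mm from the lever's pivot, 92 mm above the bench at either end of its swing and 102 mm half-way. The pivot lies 22 mm above the bench, at x -125, y -30 mm in the frame of focus; the ball moves from y -68 mm to y +8 mm there as it is switched on.
- flask: White bottle with a red cap, 56 mm in diameter, 130 mm tall; origin under its middle. Leave it alone.

How it is judged (in metres and radians):
On the way, in this order (a step that is already met when the one before it is completed fails the run):
1. all bits have dropped into the pan while the basket's mounts are still in the basket (x of bit1_c in the frame of pan_rim between -0.07 and 0.07 m and y of bit1_c in the frame of pan_rim between -0.09 and 0.09 m and z of each of bit1_c, bit2_c, bit3_c, bit4_c, bit5_c, bit6_c in the frame of pan_rim below -0.012 m and x of bit2_c in the frame of pan_rim between -0.07 and 0.07 m and y of bit2_c in the frame of pan_rim between -0.09 and 0.09 m and x of bit3_c in the frame of pan_rim between -0.07 and 0.07 m and y of bit3_c in the frame of pan_rim between -0.09 and 0.09 m and x of bit4_c in the frame of pan_rim between -0.07 and 0.07 m and y of bit4_c in the frame of pan_rim between -0.09 and 0.09 m and x of bit5_c in the frame of pan_rim between -0.07 and 0.07 m and y of bit5_c in the frame of pan_rim between -0.09 and 0.09 m and x of bit6_c in the frame of pan_rim between -0.07 and 0.07 m and y of bit6_c in the frame of pan_rim between -0.09 and 0.09 m and x of m1_c in the frame of basket_floor between -0.06 and 0.06 m and y of m1_c in the frame of basket_floor between -0.066 and 0.1 m and z of m1_c in the frame of basket_floor between 0 and 0.06 m and x of m2_c in the frame of basket_floor between -0.06 and 0.06 m and y of m2_c in the frame of basket_floor between -0.066 and 0.1 m and z of m2_c in the frame of basket_floor between 0 and 0.06 m and x of m3_c in the frame of basket_floor between -0.06 and 0.06 m and y of m3_c in the frame of basket_floor between -0.066 and 0.1 m and z of m3_c in the frame of basket_floor between 0 and 0.06 m), for 0.2 s.
2. the basket is tilted over the tray (angle between basket_floor's own z axis and vertical above 0.35 rad and horizontal distance between basket_floor and tray_in below 0.2 m), for 0.02 s.
3. the mounts from the basket are in the tray (x of m1_c in the frame of tray_in between -0.058 and 0.058 m and y of m1_c in the frame of tray_in between -0.063 and 0.063 m and z of m1_c in the frame of tray_in between 0 and 0.05 m and x of m2_c in the frame of tray_in between -0.058 and 0.058 m and y of m2_c in the frame of tray_in between -0.063 and 0.063 m and z of m2_c in the frame of tray_in between 0 and 0.05 m and x of m3_c in the frame of tray_in between -0.058 and 0.058 m and y of m3_c in the frame of tray_in between -0.063 and 0.063 m and z of m3_c in the frame of tray_in between 0 and 0.05 m), for 0.2 s.
4. the tray is home under the lens with every mount in it (all of step 3 and horizontal distance between tray_in and focus below 0.012 m and angle between the y axis of tray_in and the y axis of focus, either way round below 0.1 rad and height (world z) of tray_in below 0.01 m and x of m4_c in the frame of tray_in between -0.058 and 0.058 m and y of m4_c in the frame of tray_in between -0.063 and 0.063 m and z of m4_c in the frame of tray_in between 0 and 0.05 m and x of m5_c in the frame of tray_in between -0.058 and 0.058 m and y of m5_c in the frame of tray_in between -0.063 and 0.063 m and z of m5_c in the frame of tray_in between 0 and 0.05 m and x of m6_c in the frame of tray_in between -0.058 and 0.058 m and y of m6_c in the frame of tray_in between -0.063 and 0.063 m and z of m6_c in the frame of tray_in between 0 and 0.05 m and x of m7_c in the frame of tray_in between -0.058 and 0.058 m and y of m7_c in the frame of tray_in between -0.063 and 0.063 m and z of m7_c in the frame of tray_in between 0 and 0.05 m), for 0.2 s.
5. the lamp is on (value of joint lamp above 0.8 rad), for 0.1 s.
At the end, for the whole second after the job is handed in: Every bit lies in the pan; every mount is inside the tray; the tray stands flat on the bench with its floor's middle within 12 mm of the focus point and within 0.1 rad of the rails; the basket stands upright on the pan's rim within 25 mm of its middle; the lamp lever is at 0.8 rad or more (all of step 4 and x of bit1_c in the frame of pan_rim between -0.07 and 0.07 m and y of bit1_c in the frame of pan_rim between -0.09 and 0.09 m and z of each of bit1_c, bit2_c, bit3_c, bit4_c, bit5_c, bit6_c in the frame of pan_rim below -0.012 m and x of bit2_c in the frame of pan_rim between -0.07 and 0.07 m and y of bit2_c in the frame of pan_rim between -0.09 and 0.09 m and x of bit3_c in the frame of pan_rim between -0.07 and 0.07 m and y of bit3_c in the frame of pan_rim between -0.09 and 0.09 m and x of bit4_c in the frame of pan_rim between -0.07 and 0.07 m and y of bit4_c in the frame of pan_rim between -0.09 and 0.09 m and x of bit5_c in the frame of pan_rim between -0.07 and 0.07 m and y of bit5_c in the frame of pan_rim between -0.09 and 0.09 m and x of bit6_c in the frame of pan_rim between -0.07 and 0.07 m and y of bit6_c in the frame of pan_rim between -0.09 and 0.09 m and horizontal distance between basket_floor and pan_rim below 0.025 m and height (world z) of basket_floor between 0.038 and 0.055 m and angle between basket_floor's own z axis and vertical below 0.08 rad and value of joint lamp above 0.8 rad); the robot touches nothing.
It fails at once if the tray is lifted more than 20 mm off the bench (height (world z) of tray_in above 0.024 m).
It fails at once if the bottle is moved more than 40 mm (distance of flask from where it was at the start of the episode above 0.04 m).
Of m1, m2, m3 only 2 to 3 are there at a start; the rules pass over those that are not, and their reading is None.
Of m4, m5, m6, m7 only 2 to 4 are there at a start; the rules pass over those that are not, and their reading is None.
Of bit1, bit2, bit3, bit4, bit5, bit6 only 4 to 6 are there at a start; the rules pass over those that are not, and their reading is None.
At some moment in a run one of tray may be knocked a few centimetres aside while the robot is not near it.
It also fails if it takes over 210 s, if anything falls off the work surface, if the arm or the gripper's body presses on something with over 40 N, if the wrist force passes 120 N, or if a joint passes its speed limit or range.

## Working session

There is one attempt and no reset: what is moved stays moved. The work goes in short steps, Python scripts to look and compute and a tool call to move; the robot and the scene stay as the last step left them, time stands still between calls to the robot, and variables do not carry over. Pictures are saved under pics/ and viewed, at most 17 in all, crops included, and the job is handed in when it is done.

Besides the shell and the picture viewer there is one more tool, called in YAML: its name, and indented under it one key for each argument. apply_moves: Moves the arm, as the interface text tells. Its arguments: {"type":"object","properties":{"increments":{"type":"array","items":{"type":"object","properties":{"dx":{"type":"number"},"dy":{"type":"number"},"dz":{"type":"number"},"wx":{"type":"number"},"wy":{"type":"number"},"wz":{"type":"number"},"gripper":{"type":"number"}}}}},"required":["increments"]}

```bash
mkdir -p pics
cat > h.py <<'E'
import numpy as np, cv2
from bench import manip
def cap(name,fn=None):
    c=manip.capture(name)
    if fn: cv2.imwrite('pics/'+fn,c['image'][:,:,::-1])
    return c
def px2w(c,u,v,z):
    E=np.array(c['extrinsics']);d=E[:3,:3]@np.array([(u-c['cx'])/c['fx'],(v-c['cy'])/c['fy'],1]);o=E[:3,3]
    return o+d*(z-o[2])/d[2]
def w2px(c,p):
    E=np.array(c['extrinsics']);q=E[:3,:3].T@(np.array(p)-E[:3,3])
    return c['fx']*q[0]/q[2]+c['cx'],c['fy']*q[1]/q[2]+c['cy']
def blobs(c,lo,hi,amin=20):
    h=cv2.cvtColor(c['image'],cv2.COLOR_RGB2HSV);m=cv2.inRange(h,np.array(lo),np.array(hi))
    n,l,s,ce=cv2.connectedComponentsWithStats(m)
    return [(s[i,4],ce[i].round(1).tolist(),s[i,:4].tolist()) for i in range(1,n) if s[i,4]>=amin],m
E
python3 - <<'E'
from h import *
for n in('top','side'):
    c=cap(n,n+'0.png');print(n,c['fx'],c['fy'],np.round(c['extrinsics'],3).tolist())
s=manip.observe();print(s,manip.nose_length)
E
```

```text
top 366.75638247799884 366.75638247799884 [[-0.004, -0.994, 0.105, 0.479], [-1.0, 0.005, 0.001, -0.036], [-0.002, -0.105, -0.994, 0.979], [0.0, 0.0, 0.0, 1.0]]
side 408.5297469949892 408.5297469949892 [[1.0, 0.001, 0.023, 0.511], [-0.017, -0.62, 0.785, -0.761], [0.015, -0.785, -0.62, 0.703], [0.0, 0.0, 0.0, 1.0]]
{'clock': 0.1, 'joints': array([ 68.85749731,  39.52865995, -11.14567499,  89.7391323 ,
         9.01194085,  51.70912739, -12.32427014]), 'qvel': array([-0.09873294,  0.0185135 , -0.02680501, -0.16007586,  0.00370933,
        0.01331456, -0.01884209]), 'tau': array([-2.19957576e-03, -5.40601230e+01, -1.27106756e+00, -1.58985418e+01,
        9.36799130e-03,  4.41103024e-03,  2.99079102e-05]), 'tool_pos': array([ 0.24474448, -0.57446721,  0.23856035]), 'tool_rot': array([-1.79905055e+02,  6.04178642e-03,  2.30835099e+01]), 'contact_force': array([ 0.32463079,  0.40996346, -1.08196742]), 'torque': array([ 0.00219323, -0.03410339,  0.04595336]), 'grasp_force': 0.0, 'opening': 0.9989139123683088} 0.008
```

View pics/top0.png

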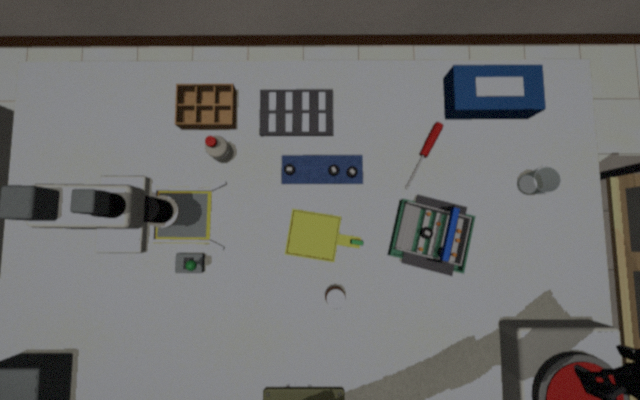

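View pics/side0.png

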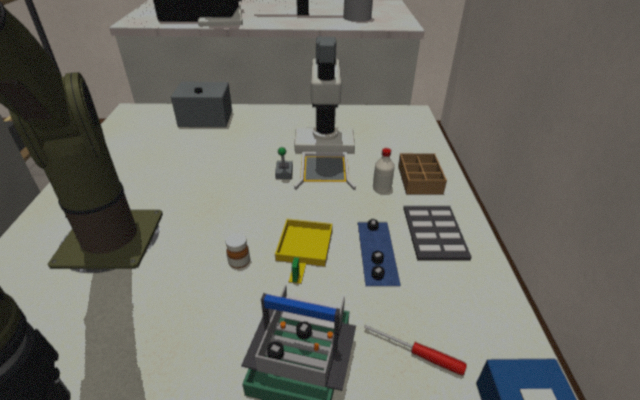

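Run:
```python
from h import *
a=cv2.imread('pics/top0.png')[185:285,380:490];b=cv2.imread('pics/side0.png')[275:400,235:365];d=cv2.imread('pics/top0.png')[140:275,270:375]
f=lambda i,w,h:cv2.resize(i,(w,h),interpolation=cv2.INTER_CUBIC)
o=np.hstack([f(a,440,400),f(b,360,400)]);cv2.imwrite('pics/m1.png',o)
```

```text
(no output)
```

View pics/m1.png

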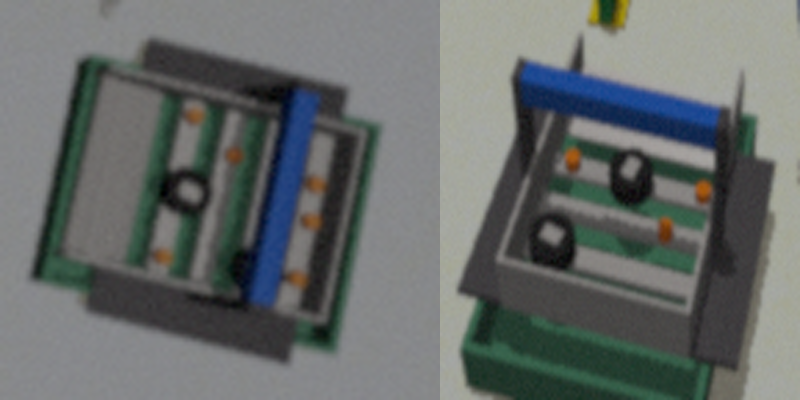

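Run:
```python
from h import *
a=cv2.imread('pics/top0.png')[170:285,135:245];b=cv2.imread('pics/side0.png')[130:280,250:400]
f=lambda i,w,h:cv2.resize(i,(w,h),interpolation=cv2.INTER_CUBIC)
cv2.imwrite('pics/m2.png',np.hstack([f(a,440,460),f(b,360,460)]))
c=cap('top')
bl,m=blobs(c,(105,120,60),(125,255,255),60);print('blue',bl)
mm=m.copy();mm[:,:430]=0;mm[:190]=0;mm[280:]=0;mm[:,490:]=0
r=cv2.minAreaRect(cv2.findNonZero(mm));print(r)
for p in cv2.boxPoints(r):print('bar',px2w(c,*p,0.161).round(4))
for p in [(402,199.5),(475,216),(463.7,272.5),(388.7,255)]:print('pan',px2w(c,*p,.04).round(4))
bl,m=blobs(c,(22,120,60),(35,255,255),20);print('yel',bl)
mm=m.copy();mm[:,:270]=0;mm[:,375:]=0;mm[:195]=0;mm[275:]=0
k=cv2.morphologyEx(mm,cv2.MORPH_OPEN,np.ones((15,15)));r=cv2.minAreaRect(cv2.findNonZero(k));print(r)
for p in cv2.boxPoints(r):print('tray',px2w(c,*p,0.024).round(4))
bl,m=blobs(c,(45,100,40),(85,255,255),20);print('green',bl)
for b in bl: print(px2w(c,*b[1],0.056).round(4),px2w(c,*b[1],0.097).round(4))
bl,m=blobs(c,(0,0,0),(180,255,45),40);print('dark',[b for b in bl if 270<b[1][0]<370 and 150<b[1][1]<190])
```

```text
blue [(np.int32(2829), [497.5, 87.8], [453, 66, 92, 44]), (np.int32(961), [318.7, 168.9], [283, 157, 78, 26]), (np.int32(364), [450.3, 233.9], [442, 207, 18, 54])]
((450.2721252441406, 233.90277099609375), (6.870254039764404, 54.563114166259766), 12.804265975952148)
bar [ 0.4292 -0.3085  0.161 ]
bar [ 0.5466 -0.3402  0.161 ]
bar [ 0.5431 -0.355   0.161 ]
bar [ 0.4258 -0.3231  0.161 ]
pan [ 0.5754 -0.255   0.04  ]
pan [ 0.5321 -0.4405  0.04  ]
pan [ 0.3899 -0.405   0.04  ]
pan [ 0.4343 -0.2173  0.04  ]
yel [(np.int32(43), [173.5, 191.9], [159, 191, 35, 3]), (np.int32(136), [207.8, 214.1], [199, 192, 12, 47]), (np.int32(2265), [315.0, 235.4], [286, 210, 74, 51])]
((313.2947998046875, 235.0837860107422), (49.26653289794922, 43.86849594116211), 8.746161460876465)
tray [0.4397 0.0452 0.024 ]
tray [0.5517 0.0283 0.024 ]
tray [ 0.5316 -0.0986  0.024 ]
tray [ 0.4201 -0.0801  0.024 ]
green [(np.int32(21), [394.9, 232.6], [393, 226, 5, 13]), (np.int32(40), [356.1, 241.8], [351, 240, 12, 5]), (np.int32(81), [190.3, 264.8], [185, 260, 11, 10])]
[ 0.4905 -0.2311  0.056 ] [ 0.49   -0.2224  0.097 ]
[ 0.468  -0.1336  0.056 ] [ 0.4685 -0.1292  0.097 ]
[0.4131 0.2792 0.056 ] [0.416  0.2652 0.097 ]
dark [(np.int32(48), [290.0, 169.5], [285, 164, 10, 11]), (np.int32(54), [333.4, 170.2], [328, 165, 11, 11]), (np.int32(47), [351.1, 172.4], [346, 167, 11, 11])]
```

View pics/m2.png

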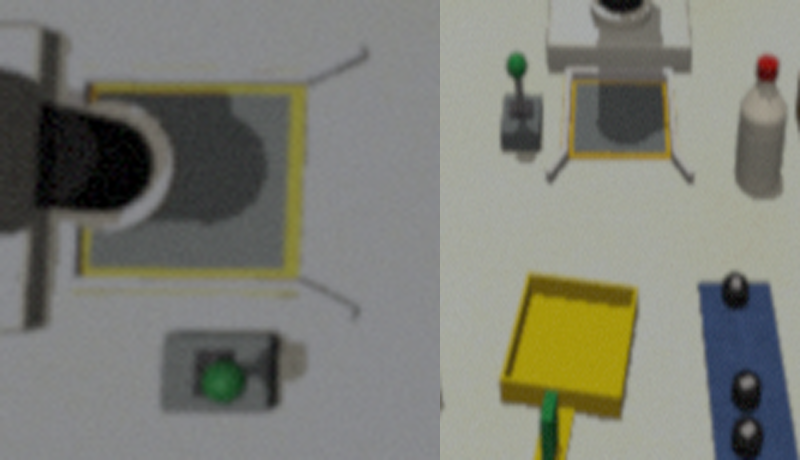

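Run:
```python
from h import *
c=cap('top')
for n,u,v,z in [('tipR+x',226.2,183,.006),('tip-x',223.7,248.7,.006),('j+x',211,191,.012),('j-x',209.5,239.5,.012),('ball',190.3,264.8,.092),('m',290,169.5,.014),('m',333.4,170.2,.014),('m',351.1,172.4,.014),('flaskcap',211,141,.13),('mtA',186/4+380,190/4+185,.063),('mtB',240/4+380,270/4+185,.06)]:print(n,px2w(c,u,v,z).round(4))
```

```text
tipR+x [0.6255 0.2068 0.006 ]
tip-x [0.4509 0.2097 0.006 ]
j+x [0.6033 0.2453 0.012 ]
j-x [0.4752 0.2459 0.012 ]
ball [0.4156 0.2669 0.092 ]
m [0.6599 0.0353 0.014 ]
m [ 0.6575 -0.0805  0.014 ]
m [ 0.6513 -0.1276  0.014 ]
flaskcap [0.7075 0.214  0.13  ]
mtA [ 0.4903 -0.3081  0.063 ]
mtB [ 0.4408 -0.3407  0.06  ]
```

apply_moves:
  increments:
    - {"dx": 0.4, "dy": 0.4, "wz": -0.75}
    - {"dx": 0.4, "dy": 0.4, "wz": -0.75}
    - {"dx": 0.4, "dy": 0.4, "wz": -0.75}
    - {"dx": 0.4, "dy": 0.4, "wz": -0.75}
    - {"dx": 0.4, "dy": 0.4, "wz": -0.75}
    - {"dx": 0.4, "dy": 0.4, "wz": -0.75}
    - {"dx": 0.4, "dy": 0.4, "wz": -0.75}
    - {"dx": 0.4, "dy": 0.4, "wz": -0.75}
    - {"dx": 0.4, "dy": 0.4, "wz": -0.75}
    - {"dx": 0.4, "dy": 0.45, "wz": -0.75}

```text
validation failed for argument at $.in...
```

apply_moves:
  increments:
    - {"dx": 0.4, "dy": 0.4, "dz": 0, "wx": 0, "wy": 0, "wz": -0.75, "gripper": 1}
    - {"dx": 0.4, "dy": 0.4, "dz": 0, "wx": 0, "wy": 0, "wz": -0.75, "gripper": 1}
    - {"dx": 0.4, "dy": 0.4, "dz": 0, "wx": 0, "wy": 0, "wz": -0.75, "gripper": 1}
    - {"dx": 0.4, "dy": 0.4, "dz": 0, "wx": 0, "wy": 0, "wz": -0.75, "gripper": 1}
    - {"dx": 0.4, "dy": 0.4, "dz": 0, "wx": 0, "wy": 0, "wz": -0.75, "gripper": 1}
    - {"dx": 0.4, "dy": 0.4, "dz": 0, "wx": 0, "wy": 0, "wz": -0.75, "gripper": 1}
    - {"dx": 0.4, "dy": 0.4, "dz": 0, "wx": 0, "wy": 0, "wz": -0.75, "gripper": 1}
    - {"dx": 0.4, "dy": 0.4, "dz": 0, "wx": 0, "wy": 0, "wz": -0.75, "gripper": 1}
    - {"dx": 0.4, "dy": 0.4, "dz": 0, "wx": 0, "wy": 0, "wz": -0.75, "gripper": 1}
    - {"dx": 0.4, "dy": 0.45, "dz": 0, "wx": 0, "wy": 0, "wz": -0.75, "gripper": 1}

```text
clock: 1.45
tool_pos: [0.4856, -0.3313, 0.2392]
tool_rot: [180.0, 0.0, -14.6]
contact_force: [0.5, -0.4, 0.3]
opening: 1.002
grasp_force: 0.0
```

apply_moves:
  increments:
    - {"dx": 0, "dy": 0, "dz": -0.4, "wx": 0, "wy": 0, "wz": 0, "gripper": 1}
    - {"dx": 0, "dy": 0, "dz": -0.4, "wx": 0, "wy": 0, "wz": 0, "gripper": 1}
    - {"dx": 0, "dy": 0, "dz": -0.4, "wx": 0, "wy": 0, "wz": 0, "gripper": 1}
    - {"dx": 0, "dy": 0, "dz": -0.2, "wx": 0, "wy": 0, "wz": 0, "gripper": 1}
    - {"dx": 0, "dy": 0, "dz": -0.23, "wx": 0, "wy": 0, "wz": 0, "gripper": 1}
    - {"dx": 0, "dy": 0, "dz": 0, "wx": 0, "wy": 0, "wz": 0, "gripper": 0}
    - {"dx": 0, "dy": 0, "dz": 0, "wx": 0, "wy": 0, "wz": 0, "gripper": 0}
    - {"dx": 0, "dy": 0, "dz": 0, "wx": 0, "wy": 0, "wz": 0, "gripper": 0}
    - {"dx": 0, "dy": 0, "dz": 0, "wx": 0, "wy": 0, "wz": 0, "gripper": 0}
    - {"dx": 0, "dy": 0, "dz": 0, "wx": 0, "wy": 0, "wz": 0, "gripper": 0}

```text
clock: 2.7
tool_pos: [0.4853, -0.3324, 0.1421]
tool_rot: [180.0, -0.1, -14.4]
contact_force: [-0.5, -0.1, 4.1]
opening: 0.151
grasp_force: 59.0
```

apply_moves:
  increments:
    - {"dx": 0, "dy": 0, "dz": 0.3, "wx": 0, "wy": 0, "wz": 0, "gripper": 0}
    - {"dx": 0, "dy": 0, "dz": 0.5, "wx": 0, "wy": 0, "wz": 0, "gripper": 0}
    - {"dx": -0.035, "dy": -0.136, "dz": 0, "wx": 0.968, "wy": -0.25, "wz": 0, "gripper": 0}
    - {"dx": -0.035, "dy": -0.136, "dz": 0, "wx": 0.968, "wy": -0.25, "wz": 0, "gripper": 0}
    - {"dx": -0.035, "dy": -0.136, "dz": 0, "wx": 0.968, "wy": -0.25, "wz": 0, "gripper": 0}
    - {"dx": -0.035, "dy": -0.136, "dz": 0, "wx": 0.968, "wy": -0.25, "wz": 0, "gripper": 0}
    - {"dx": -0.035, "dy": -0.136, "dz": 0, "wx": 0.968, "wy": -0.25, "wz": 0, "gripper": 0}
    - {"dx": 0, "dy": 0, "dz": 0, "wx": 0, "wy": 0, "wz": 0, "gripper": 0}
    - {"dx": 0, "dy": 0, "dz": 0, "wx": 0, "wy": 0, "wz": 0, "gripper": 0}
    - {"dx": 0, "dy": 0, "dz": 0, "wx": 0, "wy": 0, "wz": 0, "gripper": 0}

```text
clock: 3.95
tool_pos: [0.4755, -0.3709, 0.19]
tool_rot: [-155.0, -0.1, -14.3]
contact_force: [0.2, 0.4, -4.4]
opening: 0.151
grasp_force: 59.2
```

Run:
```python
from h import *
a=cap('top')['image'][165:285,380:490,::-1];b=cap('side')['image'][225:400,220:400,::-1]
f=lambda i,w,h:cv2.resize(i,(w,h),interpolation=cv2.INTER_CUBIC)
cv2.imwrite('pics/m3.png',np.hstack([f(a,400,440),f(b,400,440)]))
```

```text
(no output)
```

View pics/m3.png

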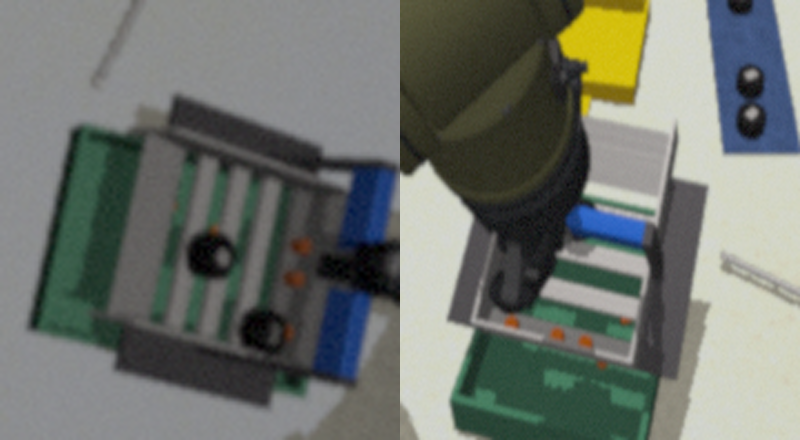

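apply_moves:
  increments:
    - {"dx": 0.035, "dy": 0.136, "dz": 0, "wx": -0.968, "wy": 0.25, "wz": 0, "gripper": 0}
    - {"dx": 0.035, "dy": 0.136, "dz": 0, "wx": -0.968, "wy": 0.25, "wz": 0, "gripper": 0}
    - {"dx": 0.035, "dy": 0.136, "dz": 0, "wx": -0.968, "wy": 0.25, "wz": 0, "gripper": 0}
    - {"dx": 0.035, "dy": 0.136, "dz": 0, "wx": -0.968, "wy": 0.25, "wz": 0, "gripper": 0}
    - {"dx": 0.035, "dy": 0.136, "dz": 0, "wx": -0.968, "wy": 0.25, "wz": 0, "gripper": 0}
    - {"dx": 0.035, "dy": 0.136, "dz": 0, "wx": -0.968, "wy": 0.25, "wz": 0, "gripper": 0}
    - {"dx": 0.035, "dy": 0.136, "dz": 0, "wx": -0.968, "wy": 0.25, "wz": 0, "gripper": 0}
    - {"dx": 0.035, "dy": 0.136, "dz": 0, "wx": -0.968, "wy": 0.25, "wz": 0, "gripper": 0}
    - {"dx": 0.035, "dy": 0.136, "dz": 0, "wx": -0.968, "wy": 0.25, "wz": 0, "gripper": 0}
    - {"dx": 0, "dy": 0, "dz": 0, "wx": 0, "wy": 0, "wz": 0, "gripper": 0}

```text
clock: 5.3
tool_pos: [0.4957, -0.294, 0.1885]
tool_rot: [160.2, 0.1, -14.0]
contact_force: [0.3, 0.6, -4.0]
opening: 0.152
grasp_force: 59.3
```

Run:
```python
from h import *
a=cap('top')['image'][165:285,380:490,::-1];b=cap('side')['image'][225:400,220:400,::-1]
f=lambda i,w,h:cv2.resize(i,(w,h),interpolation=cv2.INTER_CUBIC)
cv2.imwrite('pics/m4.png',np.hstack([f(a,400,440),f(b,400,440)]))
```

```text
(no output)
```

View pics/m4.png

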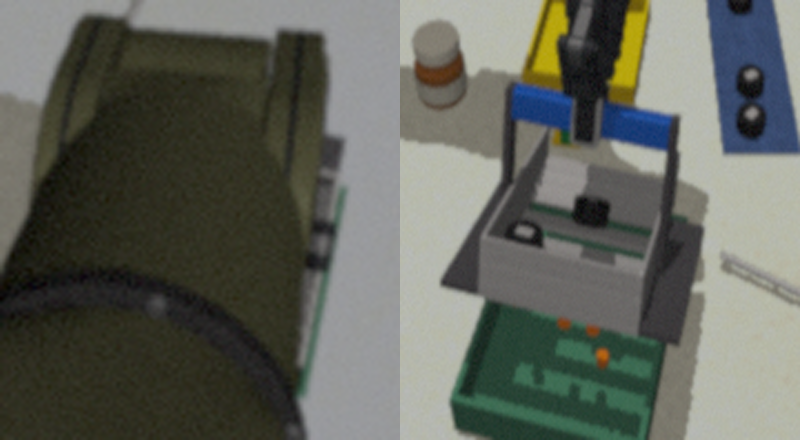

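apply_moves:
  increments:
    - {"dx": 0.035, "dy": 0.136, "dz": 0, "wx": -0.968, "wy": 0.25, "wz": 0, "gripper": 0}
    - {"dx": 0, "dy": 0, "dz": 0, "wx": 0, "wy": 0, "wz": 0, "gripper": 0}
    - {"dx": 0, "dy": 0, "dz": 0, "wx": 0, "wy": 0, "wz": 0, "gripper": 0}
    - {"dx": 0, "dy": 0, "dz": 0, "wx": 0, "wy": 0, "wz": 0, "gripper": 0}
    - {"dx": -0.035, "dy": -0.136, "dz": 0, "wx": 0.968, "wy": -0.25, "wz": 0, "gripper": 0}
    - {"dx": -0.035, "dy": -0.136, "dz": 0, "wx": 0.968, "wy": -0.25, "wz": 0, "gripper": 0}
    - {"dx": -0.035, "dy": -0.136, "dz": 0, "wx": 0.968, "wy": -0.25, "wz": 0, "gripper": 0}
    - {"dx": -0.035, "dy": -0.136, "dz": 0, "wx": 0.968, "wy": -0.25, "wz": 0, "gripper": 0}
    - {"dx": -0.035, "dy": -0.136, "dz": 0, "wx": 0.968, "wy": -0.25, "wz": 0, "gripper": 0}
    - {"dx": -0.035, "dy": -0.136, "dz": 0, "wx": 0.968, "wy": -0.25, "wz": 0, "gripper": 0}

```text
clock: 6.65
tool_pos: [0.4815, -0.3425, 0.1902]
tool_rot: [-174.9, -0.0, -14.6]
contact_force: [-0.0, 0.2, -4.7]
opening: 0.151
grasp_force: 59.6
```

apply_moves:
  increments:
    - {"dx": -0.035, "dy": -0.136, "dz": 0, "wx": 0.968, "wy": -0.25, "wz": 0, "gripper": 0}
    - {"dx": -0.035, "dy": -0.136, "dz": 0, "wx": 0.968, "wy": -0.25, "wz": 0, "gripper": 0}
    - {"dx": -0.035, "dy": -0.136, "dz": 0, "wx": 0.968, "wy": -0.25, "wz": 0, "gripper": 0}
    - {"dx": -0.035, "dy": -0.136, "dz": 0, "wx": 0.968, "wy": -0.25, "wz": 0, "gripper": 0}
    - {"dx": 0, "dy": 0, "dz": 0, "wx": 0, "wy": 0, "wz": 0, "gripper": 0}
    - {"dx": 0, "dy": 0, "dz": 0, "wx": 0, "wy": 0, "wz": 0, "gripper": 0}
    - {"dx": 0, "dy": 0, "dz": 0, "wx": 0, "wy": 0, "wz": 0, "gripper": 0}
    - {"dx": 0, "dy": 0, "dz": 0, "wx": 0, "wy": 0, "wz": 0, "gripper": 0}
    - {"dx": 0, "dy": 0, "dz": 0, "wx": 0, "wy": 0, "wz": 0, "gripper": 0}
    - {"dx": 0, "dy": 0, "dz": 0, "wx": 0, "wy": 0, "wz": 0, "gripper": 0}

```text
clock: 7.9
tool_pos: [0.4746, -0.3726, 0.1896]
tool_rot: [-155.0, -0.0, -14.4]
contact_force: [-0.2, -0.1, -4.1]
opening: 0.15
grasp_force: 59.6
```

Run:
```python
from h import *
a=cap('top')['image'][165:285,380:490,::-1];b=cap('side')['image'][225:400,220:400,::-1]
f=lambda i,w,h:cv2.resize(i,(w,h),interpolation=cv2.INTER_CUBIC)
cv2.imwrite('pics/m5.png',np.hstack([f(a,400,440),f(b,400,440)]))
```

```text
(no output)
```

View pics/m5.png

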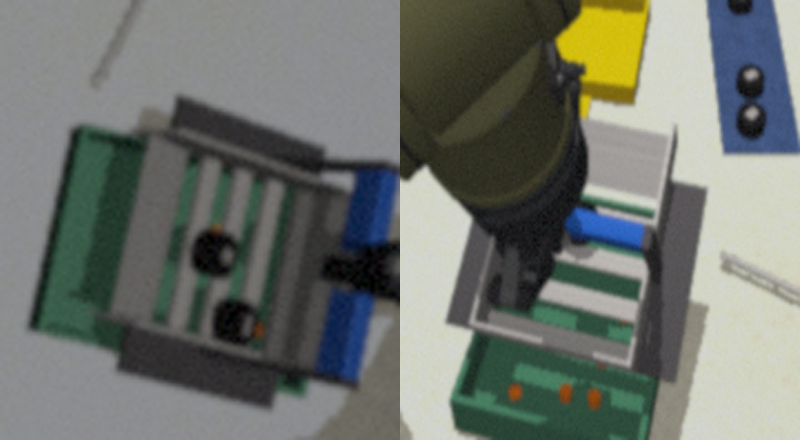

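apply_moves:
  increments:
    - {"dx": 0.035, "dy": 0.136, "dz": 0, "wx": -0.968, "wy": 0.25, "wz": 0, "gripper": 0}
    - {"dx": 0.035, "dy": 0.136, "dz": 0, "wx": -0.968, "wy": 0.25, "wz": 0, "gripper": 0}
    - {"dx": 0.035, "dy": 0.136, "dz": 0, "wx": -0.968, "wy": 0.25, "wz": 0, "gripper": 0}
    - {"dx": 0.035, "dy": 0.136, "dz": 0, "wx": -0.968, "wy": 0.25, "wz": 0, "gripper": 0}
    - {"dx": 0.035, "dy": 0.136, "dz": 0, "wx": -0.968, "wy": 0.25, "wz": 0, "gripper": 0}
    - {"dx": 0.035, "dy": 0.136, "dz": 0, "wx": -0.968, "wy": 0.25, "wz": 0, "gripper": 0}
    - {"dx": 0.035, "dy": 0.136, "dz": 0, "wx": -0.968, "wy": 0.25, "wz": 0, "gripper": 0}
    - {"dx": 0.035, "dy": 0.136, "dz": 0, "wx": -0.968, "wy": 0.25, "wz": 0, "gripper": 0}
    - {"dx": 0.035, "dy": 0.136, "dz": 0, "wx": -0.968, "wy": 0.25, "wz": 0, "gripper": 0}
    - {"dx": 0.035, "dy": 0.136, "dz": 0, "wx": -0.968, "wy": 0.25, "wz": 0, "gripper": 0}

```text
clock: 9.25
tool_pos: [0.4961, -0.2896, 0.1894]
tool_rot: [155.0, -0.0, -14.4]
contact_force: [-0.6, -0.8, -4.3]
opening: 0.152
grasp_force: 59.6
```

apply_moves:
  increments:
    - {"dx": 0.015, "dy": 0.06, "dz": 0, "wx": -0.5, "wy": 0.13, "wz": 0, "gripper": 0}
    - {"dx": 0, "dy": 0, "dz": 0, "wx": 0, "wy": 0, "wz": 0, "gripper": 0}
    - {"dx": 0, "dy": 0, "dz": 0, "wx": 0, "wy": 0, "wz": 0, "gripper": 0}
    - {"dx": -0.015, "dy": -0.06, "dz": 0, "wx": 0.5, "wy": -0.13, "wz": 0, "gripper": 0}
    - {"dx": -0.035, "dy": -0.136, "dz": 0, "wx": 0.968, "wy": -0.25, "wz": 0, "gripper": 0}
    - {"dx": -0.035, "dy": -0.136, "dz": 0, "wx": 0.968, "wy": -0.25, "wz": 0, "gripper": 0}
    - {"dx": -0.035, "dy": -0.136, "dz": 0, "wx": 0.968, "wy": -0.25, "wz": 0, "gripper": 0}
    - {"dx": -0.035, "dy": -0.136, "dz": 0, "wx": 0.968, "wy": -0.25, "wz": 0, "gripper": 0}
    - {"dx": -0.035, "dy": -0.136, "dz": 0, "wx": 0.968, "wy": -0.25, "wz": 0, "gripper": 0}
    - {"dx": 0, "dy": 0, "dz": 0, "wx": 0, "wy": 0, "wz": 0, "gripper": 0}

```text
clock: 10.5
tool_pos: [0.4819, -0.3376, 0.1902]
tool_rot: [179.8, -0.0, -15.0]
contact_force: [-0.4, 0.8, -3.0]
opening: 0.152
grasp_force: 59.6
```

apply_moves:
  increments:
    - {"dx": 0.14, "dy": -0.035, "dz": 0, "wx": 0.25, "wy": 0.968, "wz": 0, "gripper": 0}
    - {"dx": 0.14, "dy": -0.035, "dz": 0, "wx": 0.25, "wy": 0.968, "wz": 0, "gripper": 0}
    - {"dx": 0.14, "dy": -0.035, "dz": 0, "wx": 0.25, "wy": 0.968, "wz": 0, "gripper": 0}
    - {"dx": 0.14, "dy": -0.035, "dz": 0, "wx": 0.25, "wy": 0.968, "wz": 0, "gripper": 0}
    - {"dx": 0, "dy": 0, "dz": 0, "wx": 0, "wy": 0, "wz": 0, "gripper": 0}
    - {"dx": 0, "dy": 0, "dz": 0, "wx": 0, "wy": 0, "wz": 0, "gripper": 0}
    - {"dx": -0.14, "dy": 0.035, "dz": 0, "wx": -0.25, "wy": -0.968, "wz": 0, "gripper": 0}
    - {"dx": -0.14, "dy": 0.035, "dz": 0, "wx": -0.25, "wy": -0.968, "wz": 0, "gripper": 0}
    - {"dx": -0.14, "dy": 0.035, "dz": 0, "wx": -0.25, "wy": -0.968, "wz": 0, "gripper": 0}
    - {"dx": -0.14, "dy": 0.035, "dz": 0, "wx": -0.25, "wy": -0.968, "wz": 0, "gripper": 0}

```text
clock: 11.75
tool_pos: [0.4831, -0.3319, 0.1907]
tool_rot: [179.9, -0.2, -14.5]
contact_force: [-0.5, 0.5, -3.5]
opening: 0.155
grasp_force: 59.6
```

apply_moves:
  increments:
    - {"dx": -0.14, "dy": 0.035, "dz": 0, "wx": -0.25, "wy": -0.968, "wz": 0, "gripper": 0}
    - {"dx": -0.14, "dy": 0.035, "dz": 0, "wx": -0.25, "wy": -0.968, "wz": 0, "gripper": 0}
    - {"dx": -0.14, "dy": 0.035, "dz": 0, "wx": -0.25, "wy": -0.968, "wz": 0, "gripper": 0}
    - {"dx": -0.14, "dy": 0.035, "dz": 0, "wx": -0.25, "wy": -0.968, "wz": 0, "gripper": 0}
    - {"dx": 0, "dy": 0, "dz": 0, "wx": 0, "wy": 0, "wz": 0, "gripper": 0}
    - {"dx": 0, "dy": 0, "dz": 0, "wx": 0, "wy": 0, "wz": 0, "gripper": 0}
    - {"dx": 0.14, "dy": -0.035, "dz": 0, "wx": 0.25, "wy": 0.968, "wz": 0, "gripper": 0}
    - {"dx": 0.14, "dy": -0.035, "dz": 0, "wx": 0.25, "wy": 0.968, "wz": 0, "gripper": 0}
    - {"dx": 0.14, "dy": -0.035, "dz": 0, "wx": 0.25, "wy": 0.968, "wz": 0, "gripper": 0}
    - {"dx": 0.14, "dy": -0.035, "dz": 0, "wx": 0.25, "wy": 0.968, "wz": 0, "gripper": 0}

```text
clock: 13.0
tool_pos: [0.4875, -0.332, 0.1906]
tool_rot: [179.9, 0.0, -14.3]
contact_force: [0.3, 0.8, -4.1]
opening: 0.15
grasp_force: 59.6
```

apply_moves:
  increments:
    - {"dx": -0.035, "dy": -0.136, "dz": 0, "wx": 0.968, "wy": -0.25, "wz": 0, "gripper": 0}
    - {"dx": -0.035, "dy": -0.136, "dz": 0, "wx": 0.968, "wy": -0.25, "wz": 0, "gripper": 0}
    - {"dx": -0.035, "dy": -0.136, "dz": 0, "wx": 0.968, "wy": -0.25, "wz": 0, "gripper": 0}
    - {"dx": -0.035, "dy": -0.136, "dz": 0, "wx": 0.968, "wy": -0.25, "wz": 0, "gripper": 0}
    - {"dx": -0.035, "dy": -0.136, "dz": 0, "wx": 0.968, "wy": -0.25, "wz": 0, "gripper": 0}
    - {"dx": 0, "dy": 0, "dz": 0.5, "wx": 0, "wy": 0, "wz": 0, "gripper": 0}
    - {"dx": 0, "dy": 0, "dz": 0.5, "wx": 0, "wy": 0, "wz": 0, "gripper": 0}
    - {"dx": 0, "dy": 0, "dz": 0.5, "wx": 0, "wy": 0, "wz": 0, "gripper": 0}
    - {"dx": 0, "dy": 0, "dz": 0.5, "wx": 0, "wy": 0, "wz": 0, "gripper": 0}
    - {"dx": 0, "dy": 0, "dz": 0, "wx": 0, "wy": 0, "wz": 0, "gripper": 0}

```text
clock: 14.25
tool_pos: [0.4769, -0.3741, 0.3119]
tool_rot: [-155.3, -0.4, -14.4]
contact_force: [0.4, 0.2, -3.7]
opening: 0.151
grasp_force: 59.8
```

Run:
```python
from h import *
a=cap('top')['image'][165:285,380:490,::-1];b=cap('side')['image'][225:400,220:400,::-1]
f=lambda i,w,h:cv2.resize(i,(w,h),interpolation=cv2.INTER_CUBIC)
cv2.imwrite('pics/m6.png',np.hstack([f(a,400,440),f(b,400,440)]))
```

```text
(no output)
```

View pics/m6.png

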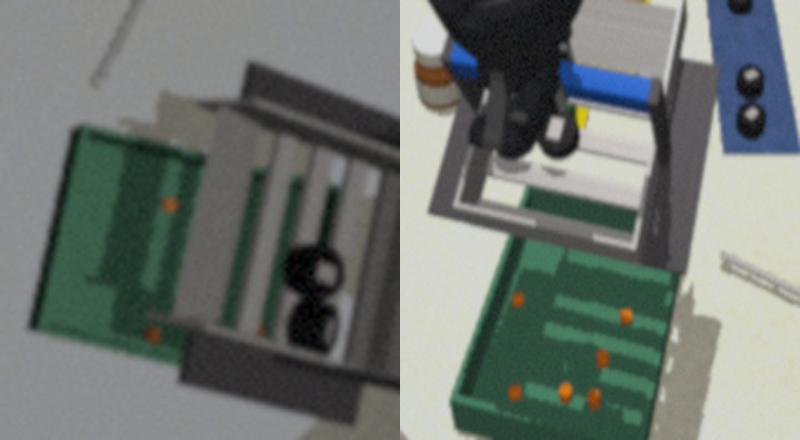

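```bash
cat >> h.py <<'E'
def tray(c,lo=270,hi=375,v0=195,v1=275):
    _,m=blobs(c,(22,120,60),(35,255,255))
    m[:,:lo]=0;m[:,hi:]=0;m[:v0]=0;m[v1:]=0
    k=cv2.morphologyEx(m,cv2.MORPH_OPEN,np.ones((13,13)));r=cv2.minAreaRect(cv2.findNonZero(k))
    P=np.array([px2w(c,*p,.024) for p in cv2.boxPoints(r)]);return r,P.mean(0).round(4),P.round(3).tolist()
E
python3 -c "
from h import *
print(tray(cap('top')))"
```

```text
(((313.3265686035156, 235.1271514892578), (49.19050216674805, 43.7924690246582), 8.746161460876465), array([ 0.4857, -0.0264,  0.024 ]), [[0.44, 0.045, 0.024], [0.551, 0.028, 0.024], [0.531, -0.099, 0.024], [0.42, -0.08, 0.024]])
```

apply_moves:
  increments:
    - {"dx": 0, "dy": 0.3, "dz": 0, "wx": -0.49, "wy": 0.11, "wz": 0.108, "gripper": 0}
    - {"dx": 0, "dy": 0.5, "dz": 0, "wx": -0.49, "wy": 0.11, "wz": 0.108, "gripper": 0}
    - {"dx": 0, "dy": 0.55, "dz": 0, "wx": -0.49, "wy": 0.11, "wz": 0.108, "gripper": 0}
    - {"dx": 0, "dy": 0.55, "dz": 0, "wx": -0.49, "wy": 0.11, "wz": 0.108, "gripper": 0}
    - {"dx": 0, "dy": 0.55, "dz": 0, "wx": -0.49, "wy": 0.11, "wz": 0.108, "gripper": 0}
    - {"dx": 0, "dy": 0.55, "dz": 0, "wx": -0.49, "wy": 0.11, "wz": 0.108, "gripper": 0}
    - {"dx": 0, "dy": 0.55, "dz": 0, "wx": -0.49, "wy": 0.11, "wz": 0.108, "gripper": 0}
    - {"dx": 0, "dy": 0.5, "dz": 0, "wx": -0.49, "wy": 0.11, "wz": 0.108, "gripper": 0}
    - {"dx": 0.05, "dy": 0.35, "dz": 0, "wx": -0.49, "wy": 0.11, "wz": 0.108, "gripper": 0}
    - {"dx": 0, "dy": 0.2, "dz": 0, "wx": -0.49, "wy": 0.11, "wz": 0.108, "gripper": 0}

```text
clock: 15.65
tool_pos: [0.4769, -0.0948, 0.3083]
tool_rot: [179.9, 0.6, -8.9]
contact_force: [-0.1, 0.2, -4.0]
opening: 0.151
grasp_force: 59.8
```

apply_moves:
  increments:
    - {"dx": 0, "dy": 0, "dz": 0, "wx": 0, "wy": 0, "wz": 0, "gripper": 0}
    - {"dx": 0, "dy": 0, "dz": 0, "wx": -0.5, "wy": 0.08, "wz": 0, "gripper": 0}
    - {"dx": 0, "dy": 0, "dz": 0, "wx": -0.5, "wy": 0.08, "wz": 0, "gripper": 0}
    - {"dx": 0, "dy": 0, "dz": -0.2, "wx": -0.5, "wy": 0.08, "wz": 0, "gripper": 0}
    - {"dx": 0, "dy": 0, "dz": -0.2, "wx": -0.5, "wy": 0.08, "wz": 0, "gripper": 0}
    - {"dx": 0, "dy": 0, "dz": -0.2, "wx": -0.5, "wy": 0.08, "wz": 0, "gripper": 0}
    - {"dx": 0, "dy": 0, "dz": -0.2, "wx": -0.5, "wy": 0.08, "wz": 0, "gripper": 0}
    - {"dx": 0, "dy": 0, "dz": -0.2, "wx": -0.5, "wy": 0.08, "wz": 0, "gripper": 0}
    - {"dx": 0, "dy": 0, "dz": -0.2, "wx": -0.5, "wy": 0.08, "wz": 0, "gripper": 0}
    - {"dx": 0, "dy": 0, "dz": -0.2, "wx": -0.5, "wy": 0.08, "wz": 0, "gripper": 0}

```text
clock: 16.9
tool_pos: [0.4773, -0.0979, 0.2246]
tool_rot: [157.1, 0.4, -9.3]
contact_force: [-1.2, 0.1, -3.2]
opening: 0.154
grasp_force: 59.8
```

apply_moves:
  increments:
    - {"dx": 0.02, "dy": 0, "dz": -0.22, "wx": 0, "wy": 0, "wz": 0, "gripper": 0}
    - {"dx": 0.02, "dy": 0, "dz": -0.22, "wx": 0, "wy": 0, "wz": 0, "gripper": 0}
    - {"dx": 0, "dy": 0, "dz": -0.22, "wx": 0, "wy": 0, "wz": 0, "gripper": 0}
    - {"dx": 0, "dy": 0, "dz": -0.22, "wx": 0, "wy": 0, "wz": 0, "gripper": 0}
    - {"dx": 0, "dy": 0, "dz": -0.2, "wx": 0, "wy": 0, "wz": 0, "gripper": 0}
    - {"dx": 0.013, "dy": 0.087, "dz": 0.03, "wx": -0.5, "wy": 0.08, "wz": 0, "gripper": 0}
    - {"dx": 0.013, "dy": 0.087, "dz": 0.03, "wx": -0.5, "wy": 0.08, "wz": 0, "gripper": 0}
    - {"dx": 0.013, "dy": 0.087, "dz": 0.025, "wx": -0.5, "wy": 0.08, "wz": 0, "gripper": 0}
    - {"dx": 0.013, "dy": 0.087, "dz": 0.025, "wx": -0.5, "wy": 0.08, "wz": 0, "gripper": 0}
    - {"dx": 0.013, "dy": 0.087, "dz": 0.025, "wx": -0.5, "wy": 0.08, "wz": 0, "gripper": 0}

```text
clock: 18.15
tool_pos: [0.4842, -0.07, 0.1684]
tool_rot: [144.4, 0.3, -9.2]
contact_force: [-0.0, 0.2, -3.8]
opening: 0.151
grasp_force: 59.8
```

Run:
```python
from h import *
a=cap('top')['image'][140:290,230:400,::-1];b=cap('side')['image'][160:360,210:410,::-1]
f=lambda i,w,h:cv2.resize(i,(w,h),interpolation=cv2.INTER_CUBIC)
cv2.imwrite('pics/m7.png',np.hstack([f(a,400,353),f(b,353,353)]))
```

```text
(no output)
```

View pics/m7.png

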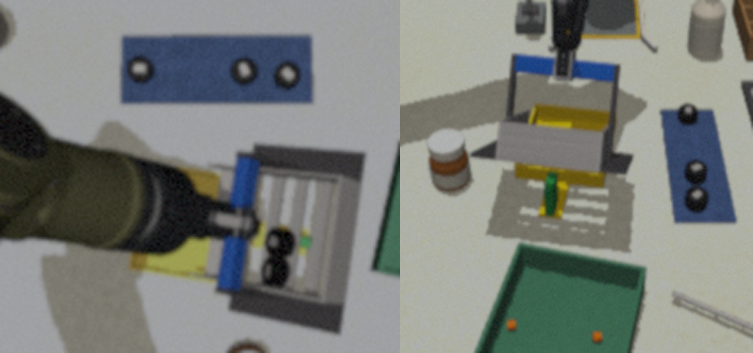

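apply_moves:
  increments:
    - {"dx": 0.013, "dy": 0.087, "dz": 0.015, "wx": -0.5, "wy": 0.08, "wz": 0, "gripper": 0}
    - {"dx": 0.013, "dy": 0.087, "dz": 0.015, "wx": -0.5, "wy": 0.08, "wz": 0, "gripper": 0}
    - {"dx": 0, "dy": 0, "dz": 0, "wx": 0, "wy": 0, "wz": 0, "gripper": 0}
    - {"dx": 0, "dy": 0, "dz": 0, "wx": 0, "wy": 0, "wz": 0, "gripper": 0}
    - {"dx": 0.013, "dy": 0.087, "dz": 0.01, "wx": -0.5, "wy": 0.08, "wz": 0, "gripper": 0}
    - {"dx": 0.013, "dy": 0.087, "dz": 0, "wx": -0.5, "wy": 0.08, "wz": 0, "gripper": 0}
    - {"dx": 0, "dy": 0, "dz": 0, "wx": 0, "wy": 0, "wz": 0, "gripper": 0}
    - {"dx": 0.013, "dy": 0.087, "dz": 0, "wx": -0.5, "wy": 0.08, "wz": 0, "gripper": 0}
    - {"dx": 0.013, "dy": 0.087, "dz": 0, "wx": -0.5, "wy": 0.08, "wz": 0, "gripper": 0}
    - {"dx": 0, "dy": 0, "dz": 0, "wx": 0, "wy": 0, "wz": 0, "gripper": 0}

```text
clock: 19.5
tool_pos: [0.4889, -0.0375, 0.17]
tool_rot: [129.3, 0.4, -9.2]
contact_force: [0.0, 0.5, -3.2]
opening: 0.152
grasp_force: 60.1
```

apply_moves:
  increments:
    - {"dx": 0.013, "dy": 0.087, "dz": 0, "wx": -0.5, "wy": 0.08, "wz": 0, "gripper": 0}
    - {"dx": 0.013, "dy": 0.087, "dz": 0, "wx": -0.5, "wy": 0.08, "wz": 0, "gripper": 0}
    - {"dx": 0, "dy": 0, "dz": 0, "wx": 0, "wy": 0, "wz": 0, "gripper": 0}
    - {"dx": 0, "dy": 0, "dz": 0, "wx": 0, "wy": 0, "wz": 0, "gripper": 0}
    - {"dx": 0, "dy": 0, "dz": 0, "wx": 0, "wy": 0, "wz": 0, "gripper": 0}
    - {"dx": 0, "dy": 0, "dz": 0, "wx": 0, "wy": 0, "wz": 0, "gripper": 0}
    - {"dx": 0, "dy": 0, "dz": 0, "wx": 0, "wy": 0, "wz": 0, "gripper": 0}
    - {"dx": 0, "dy": 0, "dz": 0, "wx": 0, "wy": 0, "wz": 0, "gripper": 0}
    - {"dx": 0, "dy": 0, "dz": 0, "wx": 0, "wy": 0, "wz": 0, "gripper": 0}
    - {"dx": 0, "dy": 0, "dz": 0, "wx": 0, "wy": 0, "wz": 0, "gripper": 0}

```text
clock: 20.75
tool_pos: [0.4901, -0.0289, 0.1712]
tool_rot: [124.2, 0.3, -9.4]
contact_force: [-0.7, 0.6, -3.3]
opening: 0.148
grasp_force: 60.3
```

Run:
```python
from h import *
a=cap('top')['image'][140:290,230:400,::-1];b=cap('side')['image'][160:360,210:410,::-1]
f=lambda i,w,h:cv2.resize(i,(w,h),interpolation=cv2.INTER_CUBIC)
cv2.imwrite('pics/m8.png',np.hstack([f(a,400,353),f(b,353,353)]))
```

```text
(no output)
```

View pics/m8.png

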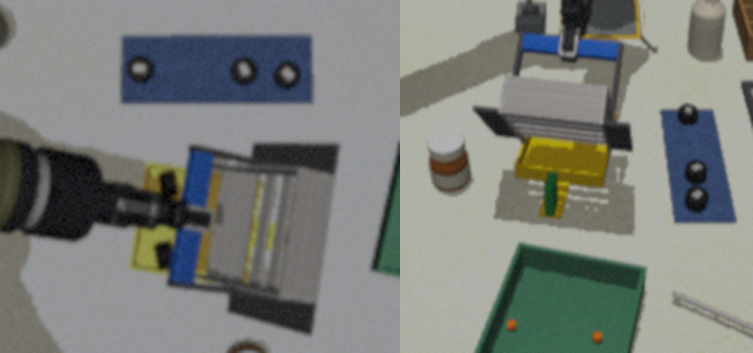

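apply_moves:
  increments:
    - {"dx": 0, "dy": 0, "dz": 0.6, "wx": 0, "wy": 0, "wz": 0, "gripper": 0}
    - {"dx": 0, "dy": 0, "dz": 0.8, "wx": 0, "wy": 0, "wz": 0, "gripper": 0}
    - {"dx": 0, "dy": 0, "dz": 0.8, "wx": 0.98, "wy": -0.16, "wz": 0, "gripper": 0}
    - {"dx": 0, "dy": -0.4, "dz": 0, "wx": 0.98, "wy": -0.16, "wz": 0, "gripper": 0}
    - {"dx": 0, "dy": -0.5, "dz": 0, "wx": 0.98, "wy": -0.16, "wz": 0, "gripper": 0}
    - {"dx": 0, "dy": -0.6, "dz": 0, "wx": 0.98, "wy": -0.16, "wz": 0, "gripper": 0}
    - {"dx": 0, "dy": -0.6, "dz": 0, "wx": 0.98, "wy": -0.16, "wz": 0, "gripper": 0}
    - {"dx": 0, "dy": -0.6, "dz": 0, "wx": 0.98, "wy": -0.16, "wz": 0, "gripper": 0}
    - {"dx": 0, "dy": -0.6, "dz": 0, "wx": 0.98, "wy": -0.16, "wz": 0, "gripper": 0}
    - {"dx": 0, "dy": -0.6, "dz": 0, "wx": 0.98, "wy": -0.16, "wz": 0, "gripper": 0}

```text
clock: 22.1
tool_pos: [0.4882, -0.2642, 0.3031]
tool_rot: [164.0, 0.4, -9.2]
contact_force: [1.3, 0.7, -3.1]
opening: 0.148
grasp_force: 60.1
```

apply_moves:
  increments:
    - {"dx": 0, "dy": -0.5, "dz": 0, "wx": 0.98, "wy": -0.16, "wz": -0.25, "gripper": 0}
    - {"dx": 0, "dy": -0.4, "dz": 0, "wx": 0.98, "wy": -0.16, "wz": -0.25, "gripper": 0}
    - {"dx": -0.08, "dy": -0.2, "dz": 0, "wx": 0.98, "wy": -0.16, "wz": -0.25, "gripper": 0}
    - {"dx": 0, "dy": -0.06, "dz": 0, "wx": 0.1, "wy": -0.02, "wz": -0.25, "gripper": 0}
    - {"dx": 0, "dy": 0, "dz": -0.2, "wx": 0, "wy": 0, "wz": 0, "gripper": 0}
    - {"dx": 0, "dy": 0, "dz": -0.4, "wx": 0, "wy": 0, "wz": 0, "gripper": 0}
    - {"dx": 0, "dy": 0, "dz": -0.4, "wx": 0, "wy": 0, "wz": 0, "gripper": 0}
    - {"dx": 0, "dy": 0, "dz": -0.2, "wx": 0, "wy": 0, "wz": 0, "gripper": 0}
    - {"dx": 0, "dy": 0, "dz": 0, "wx": 0, "wy": 0, "wz": 0, "gripper": 0}
    - {"dx": 0, "dy": 0, "dz": 0, "wx": 0, "wy": 0, "wz": 0, "gripper": 0}

```text
clock: 23.35
tool_pos: [0.486, -0.3324, 0.2319]
tool_rot: [179.3, 0.7, -14.0]
contact_force: [0.8, 0.3, -2.0]
opening: 0.152
grasp_force: 60.1
```

apply_moves:
  increments:
    - {"dx": -0.01, "dy": 0, "dz": -0.3, "wx": 0.1, "wy": -0.12, "wz": -0.08, "gripper": 0}
    - {"dx": 0, "dy": 0, "dz": -0.3, "wx": 0, "wy": 0, "wz": 0, "gripper": 0}
    - {"dx": 0, "dy": 0, "dz": -0.3, "wx": 0, "wy": 0, "wz": 0, "gripper": 0}
    - {"dx": 0, "dy": 0, "dz": -0.2, "wx": 0, "wy": 0, "wz": 0, "gripper": 0}
    - {"dx": 0, "dy": 0, "dz": -0.1, "wx": 0, "wy": 0, "wz": 0, "gripper": 0}
    - {"dx": 0, "dy": 0, "dz": -0.1, "wx": 0, "wy": 0, "wz": 0, "gripper": 0}
    - {"dx": 0, "dy": 0, "dz": -0.08, "wx": 0, "wy": 0, "wz": 0, "gripper": 0}
    - {"dx": 0, "dy": 0, "dz": -0.06, "wx": 0, "wy": 0, "wz": 0, "gripper": 0}
    - {"dx": 0, "dy": 0, "dz": -0.04, "wx": 0, "wy": 0, "wz": 0, "gripper": 0}
    - {"dx": 0, "dy": 0, "dz": 0, "wx": 0, "wy": 0, "wz": 0, "gripper": 0}

```text
clock: 24.6
tool_pos: [0.4849, -0.3326, 0.1426]
tool_rot: [179.9, 0.3, -14.4]
contact_force: [0.6, 0.7, -3.3]
opening: 0.152
grasp_force: 60.2
```

apply_moves:
  increments:
    - {"dx": 0, "dy": 0, "dz": -0.02, "wx": 0, "wy": 0, "wz": 0, "gripper": 0}
    - {"dx": 0, "dy": 0, "dz": 0, "wx": 0, "wy": 0, "wz": 0, "gripper": 0.4}
    - {"dx": 0, "dy": 0, "dz": 0, "wx": 0, "wy": 0, "wz": 0, "gripper": 1}
    - {"dx": 0, "dy": 0, "dz": 0, "wx": 0, "wy": 0, "wz": 0, "gripper": 1}
    - {"dx": 0, "dy": 0, "dz": 0, "wx": 0, "wy": 0, "wz": 0, "gripper": 1}
    - {"dx": 0, "dy": 0, "dz": 0, "wx": 0, "wy": 0, "wz": 0, "gripper": 1}
    - {"dx": 0, "dy": 0, "dz": 0.3, "wx": 0, "wy": 0, "wz": 0, "gripper": 1}
    - {"dx": 0, "dy": 0, "dz": 0.5, "wx": 0, "wy": 0, "wz": 0, "gripper": 1}
    - {"dx": 0, "dy": 0, "dz": 0.6, "wx": 0, "wy": 0, "wz": 0, "gripper": 1}
    - {"dx": 0, "dy": 0, "dz": 0.3, "wx": 0, "wy": 0, "wz": 0, "gripper": 1}

```text
clock: 25.85
tool_pos: [0.4853, -0.333, 0.2452]
tool_rot: [179.9, 0.1, -14.5]
contact_force: [-0.3, -0.1, -0.5]
opening: 1.001
grasp_force: 0.0
```

Run:
```python
from h import *
c=cap('top','top9.png');print(tray(c))
bl,m=blobs(c,(0,0,0),(180,255,45),25);print('dark',[b for b in bl if 270<b[1][0]<370 and 150<b[1][1]<270])
for b in bl:
  if 270<b[1][0]<370 and 150<b[1][1]<270: print(px2w(c,*b[1],.014 if b[1][1]<190 else .015).round(4))
a=c['image'][140:290,230:480,::-1];b=cap('side')['image'][160:400,210:410,::-1]
f=lambda i,w,h:cv2.resize(i,(w,h),interpolation=cv2.INTER_CUBIC)
cv2.imwrite('pics/m9.png',np.hstack([f(a,500,360),f(b,300,360)]))
```

```text
(((313.5, 236.0), (44.0, 47.0), 90.0), array([ 0.4834, -0.0268,  0.024 ]), [[0.54, 0.034, 0.024], [0.54, -0.088, 0.024], [0.426, -0.087, 0.024], [0.427, 0.034, 0.024]])
dark [(np.int32(43), [289.9, 169.8], [285, 164, 10, 11]), (np.int32(46), [333.6, 170.9], [329, 165, 10, 11]), (np.int32(44), [351.2, 172.4], [347, 167, 10, 11]), (np.int32(49), [301.2, 217.7], [298, 213, 7, 10]), (np.int32(51), [299.4, 248.4], [297, 244, 6, 10])]
[0.6591 0.0356 0.014 ]
[ 0.6556 -0.081   0.014 ]
[ 0.6513 -0.1278  0.014 ]
[0.5311 0.0054 0.015 ]
[0.4511 0.0101 0.015 ]
```

View pics/m9.png

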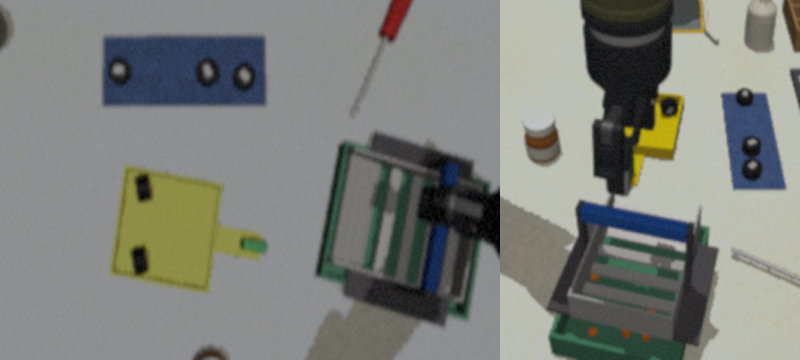

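apply_moves:
  increments:
    - {"dx": 0.277, "dy": 0.342, "dz": 0, "wx": 0, "wy": 0, "wz": -1, "gripper": 1}
    - {"dx": 0.277, "dy": 0.342, "dz": 0, "wx": 0, "wy": 0, "wz": -1, "gripper": 1}
    - {"dx": 0.277, "dy": 0.342, "dz": 0, "wx": 0, "wy": 0, "wz": -1, "gripper": 1}
    - {"dx": 0.277, "dy": 0.342, "dz": 0, "wx": 0, "wy": 0, "wz": -1, "gripper": 1}
    - {"dx": 0.277, "dy": 0.342, "dz": 0, "wx": 0, "wy": 0, "wz": -1, "gripper": 1}
    - {"dx": 0.277, "dy": 0.342, "dz": 0, "wx": 0, "wy": 0, "wz": -1, "gripper": 0.8}
    - {"dx": 0.277, "dy": 0.342, "dz": -0.2, "wx": 0, "wy": 0, "wz": -1, "gripper": 0.8}
    - {"dx": 0.277, "dy": 0.342, "dz": -0.4, "wx": 0, "wy": 0, "wz": -1, "gripper": 0.8}
    - {"dx": 0.277, "dy": 0.342, "dz": -0.5, "wx": 0, "wy": 0, "wz": -1, "gripper": 0.8}
    - {"dx": 0.277, "dy": 0.342, "dz": -0.5, "wx": 0, "wy": 0, "wz": -1, "gripper": 0.8}

```text
clock: 27.2
tool_pos: [0.6507, -0.1264, 0.145]
tool_rot: [179.9, 0.3, -64.6]
contact_force: [0.3, -0.1, 0.5]
opening: 0.799
grasp_force: 0.0
```

apply_moves:
  increments:
    - {"dx": 0, "dy": 0, "dz": -0.3, "wx": 0, "wy": 0, "wz": -1, "gripper": 0.8}
    - {"dx": 0, "dy": 0, "dz": -0.3, "wx": 0, "wy": 0, "wz": -1, "gripper": 0.8}
    - {"dx": 0, "dy": 0, "dz": -0.3, "wx": 0, "wy": 0, "wz": -1, "gripper": 0.8}
    - {"dx": 0, "dy": 0, "dz": -0.3, "wx": 0, "wy": 0, "wz": -1, "gripper": 0.8}
    - {"dx": 0, "dy": 0, "dz": 0, "wx": 0, "wy": 0, "wz": 0, "gripper": 0.8}
    - {"dx": 0, "dy": 0, "dz": 0, "wx": 0, "wy": 0, "wz": 0, "gripper": 0.8}
    - {"dx": 0, "dy": 0, "dz": 0, "wx": 0, "wy": 0, "wz": 0, "gripper": 0.8}
    - {"dx": 0, "dy": 0, "dz": 0, "wx": 0, "wy": 0, "wz": 0, "gripper": 0.8}
    - {"dx": 0, "dy": 0, "dz": 0, "wx": 0, "wy": 0, "wz": 0, "gripper": 0.8}
    - {"dx": 0, "dy": 0, "dz": 0, "wx": 0, "wy": 0, "wz": 0, "gripper": 0.8}

```text
clock: 28.45
tool_pos: [0.651, -0.1273, 0.0754]
tool_rot: [180.0, 0.3, -84.4]
contact_force: [-0.1, 0.2, 0.3]
opening: 0.799
grasp_force: 0.0
```

apply_moves:
  increments:
    - {"dx": 0, "dy": 0, "dz": -0.3, "wx": 0, "wy": 0, "wz": 0, "gripper": 0.8}
    - {"dx": 0, "dy": 0, "dz": -0.3, "wx": 0, "wy": 0, "wz": 0, "gripper": 0.8}
    - {"dx": 0, "dy": 0, "dz": -0.3, "wx": 0, "wy": 0, "wz": 0, "gripper": 0.8}
    - {"dx": 0, "dy": 0, "dz": -0.15, "wx": 0, "wy": 0, "wz": 0, "gripper": 0.8}
    - {"dx": 0, "dy": 0, "dz": 0, "wx": 0, "wy": 0, "wz": 0, "gripper": 0}
    - {"dx": 0, "dy": 0, "dz": 0, "wx": 0, "wy": 0, "wz": 0, "gripper": 0}
    - {"dx": 0, "dy": 0, "dz": 0, "wx": 0, "wy": 0, "wz": 0, "gripper": 0}
    - {"dx": 0, "dy": 0, "dz": 0, "wx": 0, "wy": 0, "wz": 0, "gripper": 0}
    - {"dx": 0, "dy": 0, "dz": 0.5, "wx": 0, "wy": 0, "wz": 0, "gripper": 0}
    - {"dx": 0, "dy": 0, "dz": 0.5, "wx": 0, "wy": 0, "wz": 0, "gripper": 0}

```text
clock: 29.7
tool_pos: [0.6505, -0.1272, 0.0727]
tool_rot: [179.9, 0.3, -84.4]
contact_force: [-0.4, -0.0, -0.1]
opening: 0.325
grasp_force: 59.2
```

Run:
```python
from h import *
c=cap('top');print(tray(c)[1])
c=cap('side','s10.png')
```

```text
Traceback (most recent call last):
  File "h.py", line 20, in tray
    k=cv2.morphologyEx(m,cv2.MORPH_OPEN,np.ones((13,13)));r=cv2.minAreaRect(cv2.findNonZero(k))
                                                            ~~~~~~~~~~~~~~~^^^^^^^^^^^^^^^^^^^^
cv2.error: OpenCV(4.12.0) /io/opencv/modules/imgproc/src/convhull.cpp:143: error: (-215:Assertion failed) total >= 0 && (depth == CV_32F || depth == CV_32S) in function 'convexHull'
```

Run:
```python
from h import *
def y(img):
    h=cv2.cvtColor(img,cv2.COLOR_RGB2HSV);m=cv2.inRange(h,np.array((22,120,60)),np.array((35,255,255)));m[:200]=0;m[300:]=0;m[:,:260]=0;m[:,360:]=0
    p=cv2.findNonZero(m)[:,0];q=p@np.array([[1,1],[1,-1]]);return len(p),[p[i].tolist() for i in (q[:,0].argmin(),q[:,0].argmax(),q[:,1].argmin(),q[:,1].argmax())]
print(y(cv2.imread('pics/side0.png')[:,:,::-1]));print(y(cap('side')['image']))
```

```text
(2182, [[287, 219], [324, 265], [289, 281], [331, 224]])
(1987, [[287, 219], [324, 265], [289, 281], [331, 224]])
```

apply_moves:
  increments:
    - {"dx": -0.473, "dy": 0.186, "dz": 0, "wx": 0, "wy": 0, "wz": -0.4, "gripper": 0}
    - {"dx": -0.473, "dy": 0.186, "dz": 0, "wx": 0, "wy": 0, "wz": -0.4, "gripper": 0}
    - {"dx": -0.473, "dy": 0.186, "dz": 0, "wx": 0, "wy": 0, "wz": -0.4, "gripper": 0}
    - {"dx": -0.473, "dy": 0.186, "dz": 0, "wx": 0, "wy": 0, "wz": -0.4, "gripper": 0}
    - {"dx": -0.473, "dy": 0.186, "dz": 0, "wx": 0, "wy": 0, "wz": -0.4, "gripper": 0}
    - {"dx": -0.473, "dy": 0.186, "dz": 0, "wx": 0, "wy": 0, "wz": -0.4, "gripper": 0}
    - {"dx": -0.473, "dy": 0.186, "dz": 0, "wx": 0, "wy": 0, "wz": -0.4, "gripper": 0}
    - {"dx": 0, "dy": 0, "dz": -0.3, "wx": 0, "wy": 0, "wz": 0, "gripper": 0}
    - {"dx": 0, "dy": 0, "dz": -0.3, "wx": 0, "wy": 0, "wz": 0, "gripper": 0}
    - {"dx": 0, "dy": 0, "dz": 0, "wx": 0, "wy": 0, "wz": 0, "gripper": 0}

```text
clock: 31.05
tool_pos: [0.4514, -0.0491, 0.0352]
tool_rot: [179.8, 0.3, -98.5]
contact_force: [0.2, 0.8, -0.0]
opening: 0.322
grasp_force: 59.3
```

apply_moves:
  increments:
    - {"dx": 0, "dy": 0, "dz": 0, "wx": 0, "wy": 0, "wz": 0, "gripper": 0.7}
    - {"dx": 0, "dy": 0, "dz": 0, "wx": 0, "wy": 0, "wz": 0, "gripper": 0.7}
    - {"dx": 0, "dy": 0, "dz": 0, "wx": 0, "wy": 0, "wz": 0, "gripper": 0.7}
    - {"dx": 0, "dy": 0, "dz": 0.4, "wx": 0, "wy": 0, "wz": 0, "gripper": 0.7}
    - {"dx": 0, "dy": 0, "dz": 0.4, "wx": 0, "wy": 0, "wz": 0, "gripper": 0.8}
    - {"dx": 0.68, "dy": -0.105, "dz": 0, "wx": 0, "wy": 0, "wz": 0, "gripper": 0.8}
    - {"dx": 0.68, "dy": -0.105, "dz": 0, "wx": 0, "wy": 0, "wz": 0, "gripper": 0.8}
    - {"dx": 0.68, "dy": -0.105, "dz": 0, "wx": 0, "wy": 0, "wz": 0, "gripper": 0.8}
    - {"dx": 0.68, "dy": -0.105, "dz": 0, "wx": 0, "wy": 0, "wz": 0, "gripper": 0.8}
    - {"dx": 0.68, "dy": -0.105, "dz": 0, "wx": 0, "wy": 0, "wz": 0, "gripper": 0.8}

```text
clock: 32.3
tool_pos: [0.6573, -0.0805, 0.0846]
tool_rot: [179.9, 0.3, -98.4]
contact_force: [0.0, -1.0, 0.4]
opening: 0.801
grasp_force: 0.0
```

apply_moves:
  increments:
    - {"dx": 0, "dy": 0, "dz": -0.3, "wx": 0, "wy": 0, "wz": 0, "gripper": 0.8}
    - {"dx": 0, "dy": 0, "dz": -0.3, "wx": 0, "wy": 0, "wz": 0, "gripper": 0.8}
    - {"dx": 0, "dy": 0, "dz": -0.3, "wx": 0, "wy": 0, "wz": 0, "gripper": 0.8}
    - {"dx": 0, "dy": 0, "dz": -0.3, "wx": 0, "wy": 0, "wz": 0, "gripper": 0.8}
    - {"dx": 0, "dy": 0, "dz": 0, "wx": 0, "wy": 0, "wz": 0, "gripper": 0}
    - {"dx": 0, "dy": 0, "dz": 0, "wx": 0, "wy": 0, "wz": 0, "gripper": 0}
    - {"dx": 0, "dy": 0, "dz": 0, "wx": 0, "wy": 0, "wz": 0, "gripper": 0}
    - {"dx": 0, "dy": 0, "dz": 0, "wx": 0, "wy": 0, "wz": 0, "gripper": 0}
    - {"dx": 0, "dy": 0, "dz": 0.5, "wx": 0, "wy": 0, "wz": 0, "gripper": 0}
    - {"dx": 0, "dy": 0, "dz": 0.5, "wx": 0, "wy": 0, "wz": 0, "gripper": 0}

```text
clock: 33.55
tool_pos: [0.656, -0.0806, 0.0728]
tool_rot: [179.9, 0.3, -98.4]
contact_force: [1.5, 0.7, -0.1]
opening: 0.322
grasp_force: 59.2
```

```bash
cat >> h.py <<'E'
def ytray():
    img=cap('side')['image'];h=cv2.cvtColor(img,cv2.COLOR_RGB2HSV);m=cv2.inRange(h,np.array((22,120,60)),np.array((35,255,255)));m[:200]=0;m[300:]=0;m[:,:260]=0;m[:,360:]=0
    p=cv2.findNonZero(m)[:,0];q=p@np.array([[1,1],[1,-1]]);return len(p),[p[i].tolist() for i in (q[:,0].argmin(),q[:,0].argmax(),q[:,1].argmin(),q[:,1].argmax())]
E
python3 -c "
from h import *
print(ytray())"
```

```text
(1878, [[287, 220], [324, 265], [289, 281], [331, 224]])
```

apply_moves:
  increments:
    - {"dx": -0.483, "dy": 0.073, "dz": 0, "wx": 0, "wy": 0, "wz": 0, "gripper": 0}
    - {"dx": -0.483, "dy": 0.073, "dz": 0, "wx": 0, "wy": 0, "wz": 0, "gripper": 0}
    - {"dx": -0.483, "dy": 0.073, "dz": 0, "wx": 0, "wy": 0, "wz": 0, "gripper": 0}
    - {"dx": -0.483, "dy": 0.073, "dz": 0, "wx": 0, "wy": 0, "wz": 0, "gripper": 0}
    - {"dx": -0.483, "dy": 0.073, "dz": 0, "wx": 0, "wy": 0, "wz": 0, "gripper": 0}
    - {"dx": 0, "dy": 0, "dz": -0.3, "wx": 0, "wy": 0, "wz": 0, "gripper": 0}
    - {"dx": 0, "dy": 0, "dz": -0.3, "wx": 0, "wy": 0, "wz": 0, "gripper": 0}
    - {"dx": 0, "dy": 0, "dz": 0, "wx": 0, "wy": 0, "wz": 0, "gripper": 0.7}
    - {"dx": 0, "dy": 0, "dz": 0, "wx": 0, "wy": 0, "wz": 0, "gripper": 0.7}
    - {"dx": 0, "dy": 0, "dz": 0, "wx": 0, "wy": 0, "wz": 0, "gripper": 0.7}

```text
clock: 34.85
tool_pos: [0.5118, -0.059, 0.0369]
tool_rot: [-180.0, 0.3, -98.4]
contact_force: [0.8, -0.1, 0.8]
opening: 0.699
grasp_force: 0.0
```

apply_moves:
  increments:
    - {"dx": 0, "dy": 0, "dz": 0.4, "wx": 0, "wy": 0, "wz": 0, "gripper": 0.7}
    - {"dx": 0, "dy": 0, "dz": 0.4, "wx": 0, "wy": 0, "wz": 0, "gripper": 0.8}
    - {"dx": 0.41, "dy": 0.26, "dz": 0, "wx": 0, "wy": 0, "wz": 0, "gripper": 0.8}
    - {"dx": 0.41, "dy": 0.26, "dz": 0, "wx": 0, "wy": 0, "wz": 0, "gripper": 0.8}
    - {"dx": 0.41, "dy": 0.26, "dz": 0, "wx": 0, "wy": 0, "wz": 0, "gripper": 0.8}
    - {"dx": 0.41, "dy": 0.26, "dz": 0, "wx": 0, "wy": 0, "wz": 0, "gripper": 0.8}
    - {"dx": 0.41, "dy": 0.26, "dz": 0, "wx": 0, "wy": 0, "wz": 0, "gripper": 0.8}
    - {"dx": 0.42, "dy": 0.26, "dz": 0, "wx": 0, "wy": 0, "wz": 0, "gripper": 0.8}
    - {"dx": 0, "dy": 0, "dz": 0, "wx": 0, "wy": 0, "wz": 0, "gripper": 0.8}
    - {"dx": 0, "dy": 0, "dz": 0, "wx": 0, "wy": 0, "wz": 0, "gripper": 0.8}

```text
clock: 36.1
tool_pos: [0.6587, 0.0342, 0.0844]
tool_rot: [179.9, 0.2, -98.5]
contact_force: [0.8, -1.0, -0.2]
opening: 0.8
grasp_force: 0.0
```

apply_moves:
  increments:
    - {"dx": 0, "dy": 0, "dz": -0.3, "wx": 0, "wy": 0, "wz": 0, "gripper": 0.8}
    - {"dx": 0, "dy": 0, "dz": -0.3, "wx": 0, "wy": 0, "wz": 0, "gripper": 0.8}
    - {"dx": 0, "dy": 0, "dz": -0.3, "wx": 0, "wy": 0, "wz": 0, "gripper": 0.8}
    - {"dx": 0, "dy": 0, "dz": -0.3, "wx": 0, "wy": 0, "wz": 0, "gripper": 0.8}
    - {"dx": 0, "dy": 0, "dz": 0, "wx": 0, "wy": 0, "wz": 0, "gripper": 0}
    - {"dx": 0, "dy": 0, "dz": 0, "wx": 0, "wy": 0, "wz": 0, "gripper": 0}
    - {"dx": 0, "dy": 0, "dz": 0, "wx": 0, "wy": 0, "wz": 0, "gripper": 0}
    - {"dx": 0, "dy": 0, "dz": 0, "wx": 0, "wy": 0, "wz": 0, "gripper": 0}
    - {"dx": 0, "dy": 0, "dz": 0.5, "wx": 0, "wy": 0, "wz": 0, "gripper": 0}
    - {"dx": 0, "dy": 0, "dz": 0.5, "wx": 0, "wy": 0, "wz": 0, "gripper": 0}

```text
clock: 37.35
tool_pos: [0.6593, 0.0349, 0.0729]
tool_rot: [179.9, 0.3, -98.5]
contact_force: [0.4, 0.2, -0.6]
opening: 0.325
grasp_force: 59.2
```

Run:
```python
from h import *
print(ytray())
a=cap('top')['image'][140:290,230:400,::-1];b=cap('side')['image'][130:330,240:420,::-1]
f=lambda i,w,h:cv2.resize(i,(w,h),interpolation=cv2.INTER_CUBIC)
cv2.imwrite('pics/m11.png',np.hstack([f(a,440,388),f(b,350,388)]))
```

```text
(1793, [[287, 219], [324, 265], [289, 281], [331, 223]])
```

View pics/m11.png

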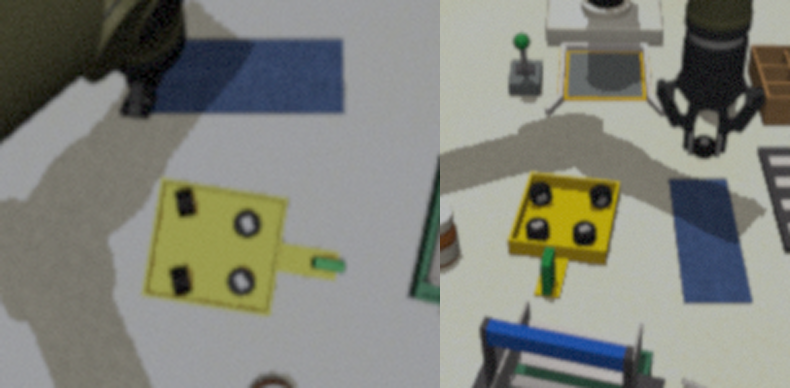

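apply_moves:
  increments:
    - {"dx": -0.482, "dy": -0.165, "dz": 0, "wx": 0, "wy": 0, "wz": 0, "gripper": 0}
    - {"dx": -0.482, "dy": -0.165, "dz": 0, "wx": 0, "wy": 0, "wz": 0, "gripper": 0}
    - {"dx": -0.482, "dy": -0.165, "dz": 0, "wx": 0, "wy": 0, "wz": 0, "gripper": 0}
    - {"dx": -0.482, "dy": -0.165, "dz": 0, "wx": 0, "wy": 0, "wz": 0, "gripper": 0}
    - {"dx": -0.482, "dy": -0.165, "dz": 0, "wx": 0, "wy": 0, "wz": 0, "gripper": 0}
    - {"dx": -0.482, "dy": -0.165, "dz": 0, "wx": 0, "wy": 0, "wz": 0, "gripper": 0}
    - {"dx": 0, "dy": 0, "dz": -0.3, "wx": 0, "wy": 0, "wz": 0, "gripper": 0}
    - {"dx": 0, "dy": 0, "dz": -0.3, "wx": 0, "wy": 0, "wz": 0, "gripper": 0}
    - {"dx": 0, "dy": 0, "dz": 0, "wx": 0, "wy": 0, "wz": 0, "gripper": 0.55}
    - {"dx": 0, "dy": 0, "dz": 0, "wx": 0, "wy": 0, "wz": 0, "gripper": 0.55}

```text
clock: 38.75
tool_pos: [0.4859, -0.0246, 0.0363]
tool_rot: [179.9, 0.3, -98.4]
contact_force: [0.1, -0.4, 0.3]
opening: 0.551
grasp_force: 0.0
```

apply_moves:
  increments:
    - {"dx": 0, "dy": 0, "dz": 0, "wx": 0, "wy": 0, "wz": 0, "gripper": 0.55}
    - {"dx": 0, "dy": 0, "dz": 0.4, "wx": 0, "wy": 0, "wz": 0, "gripper": 0.55}
    - {"dx": 0, "dy": 0, "dz": 0.5, "wx": 0, "wy": 0, "wz": 0, "gripper": 0.6}
    - {"dx": 0, "dy": 0, "dz": 0.5, "wx": 0, "wy": 0, "wz": 0, "gripper": 0.6}
    - {"dx": 0, "dy": -0.5, "dz": 0, "wx": 0, "wy": 0, "wz": 0, "gripper": 0.6}
    - {"dx": 0, "dy": -0.8, "dz": 0, "wx": 0, "wy": 0, "wz": 0, "gripper": 0.6}
    - {"dx": 0, "dy": -0.8, "dz": 0, "wx": 0, "wy": 0, "wz": 0, "gripper": 0.6}
    - {"dx": 0, "dy": -0.5, "dz": 0, "wx": 0, "wy": 0, "wz": 0, "gripper": 0.6}
    - {"dx": 0, "dy": 0, "dz": 0, "wx": 0, "wy": 0, "wz": 0, "gripper": 0.6}
    - {"dx": 0, "dy": 0, "dz": 0, "wx": 0, "wy": 0, "wz": 0, "gripper": 0.6}

```text
clock: 40.0
tool_pos: [0.486, -0.1793, 0.1203]
tool_rot: [179.9, 0.4, -98.4]
contact_force: [-0.8, 0.2, -0.6]
opening: 0.599
grasp_force: 0.0
```

Run:
```python
from h import *
print(ytray())
c=cap('top');print(tray(c))
bl,m=blobs(c,(45,100,40),(85,255,255),20)
for b in bl: print(b,px2w(c,*b[1],0.056).round(4))
bl,m=blobs(c,(0,0,0),(180,255,45),15);print('dark',[(b,px2w(c,*b[1],.015).round(4)) for b in bl if 270<b[1][0]<340 and 190<b[1][1]<270])
```

```text
(984, [[284, 224], [322, 265], [287, 281], [323, 223]])
(((312.0000305175781, 237.50003051757812), (44.5477294921875, 40.305084228515625), 45.0), array([ 0.4795, -0.0229,  0.024 ]), [[0.483, 0.055, 0.024], [0.557, -0.019, 0.024], [0.475, -0.101, 0.024], [0.403, -0.027, 0.024]])
(np.int32(78), [190.4, 264.7], [186, 260, 10, 10]) [0.4133 0.2789 0.056 ]
dark [((np.int32(42), [301.6, 222.2], [299, 218, 6, 9]), array([0.5193, 0.0043, 0.015 ])), ((np.int32(24), [325.8, 229.4], [321, 225, 9, 8]), array([ 0.5002, -0.059 ,  0.015 ])), ((np.int32(49), [299.0, 249.2], [296, 245, 7, 10]), array([0.4491, 0.0111, 0.015 ]))]
```

apply_moves:
  increments:
    - {"dx": -0.5, "dy": -0.3, "dz": 0.5, "wx": 0, "wy": 0, "wz": 0, "gripper": 0.6}
    - {"dx": -0.7, "dy": -0.3, "dz": 0.5, "wx": 0, "wy": 0, "wz": 0, "gripper": 0.6}
    - {"dx": -0.5, "dy": -0.8, "dz": 0.3, "wx": 0, "wy": 0, "wz": 0, "gripper": 0.6}
    - {"dx": 0, "dy": -0.8, "dz": 0, "wx": 0, "wy": 0, "wz": 0, "gripper": 0.6}
    - {"dx": 0, "dy": -0.7, "dz": 0, "wx": 0, "wy": 0, "wz": 0, "gripper": 0.6}
    - {"dx": 0, "dy": 0, "dz": 0, "wx": 0, "wy": 0, "wz": 1, "gripper": 0.6}
    - {"dx": 0, "dy": 0, "dz": 0, "wx": 0, "wy": 0, "wz": 1, "gripper": 0.6}
    - {"dx": 0, "dy": 0, "dz": 0, "wx": 0, "wy": 0, "wz": 1, "gripper": 0.6}
    - {"dx": 0, "dy": 0, "dz": 0, "wx": 0, "wy": 0, "wz": 0, "gripper": 0.6}
    - {"dx": 0, "dy": 0, "dz": 0, "wx": 0, "wy": 0, "wz": 0, "gripper": 0.6}

```text
clock: 41.35
tool_pos: [0.3843, -0.3539, 0.1982]
tool_rot: [179.9, 0.3, -83.5]
contact_force: [-0.8, 0.2, -0.3]
opening: 0.601
grasp_force: 0.0
```

Run:
```python
from h import *
print(ytray())
c=cap('top');print(tray(c))
bl,m=blobs(c,(45,100,40),(85,255,255),20)
for b in bl: print(b,px2w(c,*b[1],0.056).round(4))
bl,m=blobs(c,(0,0,0),(180,255,45),15);print('dark',[(b,px2w(c,*b[1],.015).round(4)) for b in bl if 270<b[1][0]<340 and 190<b[1][1]<270])
a=c['image'][160:290,150:400,::-1];b=cap('side')['image'][130:330,240:420,::-1]
f=lambda i,w,h:cv2.resize(i,(w,h),interpolation=cv2.INTER_CUBIC)
cv2.imwrite('pics/m12.png',np.hstack([f(a,500,260),f(b,260,260)]))
```

```text
(1696, [[286, 219], [322, 265], [287, 281], [329, 224]])
(((312.780029296875, 237.04002380371094), (41.80000305175781, 43.60000228881836), 53.13010025024414), array([ 0.4807, -0.025 ,  0.024 ]), [[0.49, 0.053, 0.024], [0.558, -0.038, 0.024], [0.471, -0.102, 0.024], [0.404, -0.012, 0.024]])
(np.int32(40), [393.4, 238.8], [390, 227, 8, 27]) [ 0.4751 -0.2269  0.056 ]
(np.int32(41), [355.7, 243.6], [351, 241, 11, 6]) [ 0.4636 -0.1325  0.056 ]
(np.int32(78), [190.4, 264.7], [186, 260, 10, 10]) [0.4133 0.2789 0.056 ]
dark [((np.int32(46), [301.6, 222.6], [299, 218, 6, 10]), array([0.5182, 0.0043, 0.015 ])), ((np.int32(53), [299.1, 249.4], [296, 245, 7, 10]), array([0.4485, 0.0109, 0.015 ]))]
```

View pics/m12.png

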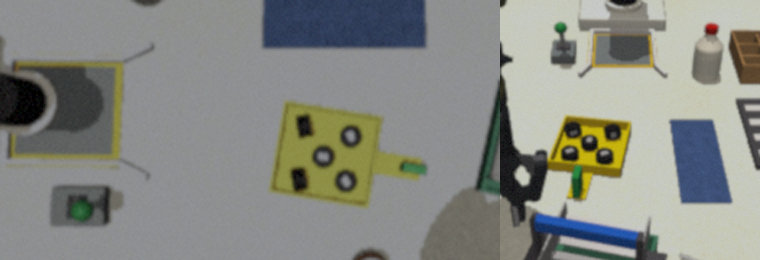

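```bash
cat >> h.py <<'E'
def tray2(c,lo=150,hi=400,v0=180,v1=290):
    h=cv2.cvtColor(c['image'],cv2.COLOR_RGB2HSV);m=cv2.inRange(h,np.array((22,120,60)),np.array((35,255,255)))
    m[:,:lo]=0;m[:,hi:]=0;m[:v0]=0;m[v1:]=0
    n,l,s,ce=cv2.connectedComponentsWithStats(m);m=(l==1+s[1:,4].argmax()).astype(np.uint8)
    cs,_=cv2.findContours(m,cv2.RETR_EXTERNAL,cv2.CHAIN_APPROX_NONE);f=np.zeros_like(m);cv2.drawContours(f,cs,-1,1,-1)
    f=cv2.morphologyEx(f,cv2.MORPH_OPEN,np.ones((15,15)))
    r=cv2.minAreaRect(cv2.findNonZero(f));P=np.array([px2w(c,*p,.024) for p in cv2.boxPoints(r)]);return r,P.mean(0).round(4),P.round(4).tolist()
E
python3 - <<'E'
from h import *
c=cap('top');print(tray2(c))
bl,m=blobs(c,(45,100,40),(85,255,255),20);print(m.shape)
mm=m.copy();mm[:,:345]=0;mm[:,370:]=0;mm[:230]=0;mm[255:]=0;print(cv2.minAreaRect(cv2.findNonZero(mm)))
E
```

```text
(((313.3299560546875, 236.81280517578125), (49.33253860473633, 44.0003547668457), 9.090276718139648), array([ 0.4813, -0.0264,  0.024 ]), [[0.4356, 0.0455, 0.024], [0.5477, 0.0278, 0.024], [0.5268, -0.099, 0.024], [0.4152, -0.0799, 0.024]])
(400, 640)
((356.0, 244.0), (4.0, 10.0), 90.0)
```

apply_moves:
  increments:
    - {"dx": 0.164, "dy": 0.45, "dz": 0, "wx": 0, "wy": 0, "wz": -0.39, "gripper": 0.6}
    - {"dx": 0.164, "dy": 0.45, "dz": 0, "wx": 0, "wy": 0, "wz": -0.39, "gripper": 0.6}
    - {"dx": 0.164, "dy": 0.45, "dz": 0, "wx": 0, "wy": 0, "wz": -0.39, "gripper": 0.6}
    - {"dx": 0.164, "dy": 0.45, "dz": 0, "wx": 0, "wy": 0, "wz": -0.39, "gripper": 0.6}
    - {"dx": 0.164, "dy": 0.45, "dz": 0, "wx": 0, "wy": 0, "wz": -0.39, "gripper": 0.6}
    - {"dx": 0.164, "dy": 0.45, "dz": 0, "wx": 0, "wy": 0, "wz": -0.39, "gripper": 0.6}
    - {"dx": 0.164, "dy": 0.45, "dz": 0, "wx": 0, "wy": 0, "wz": -0.39, "gripper": 0.6}
    - {"dx": 0.164, "dy": 0.45, "dz": 0, "wx": 0, "wy": 0, "wz": -0.39, "gripper": 0.6}
    - {"dx": 0, "dy": 0, "dz": -0.5, "wx": 0, "wy": 0, "wz": 0, "gripper": 0.6}
    - {"dx": 0, "dy": 0, "dz": -0.5, "wx": 0, "wy": 0, "wz": 0, "gripper": 0.6}

```text
clock: 42.8
tool_pos: [0.4634, -0.138, 0.1377]
tool_rot: [-180.0, 0.3, -99.0]
contact_force: [1.1, 1.1, 0.2]
opening: 0.602
grasp_force: 0.0
```

apply_moves:
  increments:
    - {"dx": 0, "dy": 0, "dz": -0.3, "wx": 0, "wy": 0, "wz": 0, "gripper": 0.6}
    - {"dx": 0, "dy": 0, "dz": -0.3, "wx": 0, "wy": 0, "wz": 0, "gripper": 0.6}
    - {"dx": 0, "dy": 0, "dz": -0.3, "wx": 0, "wy": 0, "wz": 0, "gripper": 0.6}
    - {"dx": 0, "dy": 0, "dz": -0.3, "wx": 0, "wy": 0, "wz": 0, "gripper": 0.6}
    - {"dx": 0, "dy": 0, "dz": -0.3, "wx": 0, "wy": 0, "wz": 0, "gripper": 0.6}
    - {"dx": 0, "dy": 0, "dz": -0.3, "wx": 0, "wy": 0, "wz": 0, "gripper": 0.6}
    - {"dx": 0, "dy": 0, "dz": 0, "wx": 0, "wy": 0, "wz": 0, "gripper": 0}
    - {"dx": 0, "dy": 0, "dz": 0, "wx": 0, "wy": 0, "wz": 0, "gripper": 0}
    - {"dx": 0, "dy": 0, "dz": 0, "wx": 0, "wy": 0, "wz": 0, "gripper": 0}
    - {"dx": 0, "dy": 0, "dz": 0, "wx": 0, "wy": 0, "wz": 0, "gripper": 0}

```text
clock: 44.05
tool_pos: [0.4633, -0.1389, 0.0308]
tool_rot: [-180.0, 0.2, -99.1]
contact_force: [0.5, -0.5, 3.1]
opening: 0.131
grasp_force: 58.9
```

```bash
python3 -c "
from h import *
print(ytray());print(tray2(cap('top')))"
```

```text
(608, [[309, 222], [322, 265], [287, 281], [329, 224]])Traceback (most recent call last):
  File "<string>", line 3, in <module>
    print(ytray());print(tray2(cap('top')))
                         ~~~~~^^^^^^^^^^^^
  File "h.py", line 31, in tray2
    r=cv2.minAreaRect(cv2.findNonZero(f));P=np.array([px2w(c,*p,.024) for p in cv2.boxPoints(r)]);return r,P.mean(0).round(4),P.round(4).tolist()
cv2.error: OpenCV(4.12.0) /io/opencv/modules/imgproc/src/convhull.cpp:143: error: (-215:Assertion failed) total >= 0 && (depth == CV_32F || depth == CV_32S) in function 'convexHull'
```

apply_moves:
  increments:
    - {"dx": 0.06, "dy": 0.1, "dz": 0, "wx": 0, "wy": 0, "wz": 0.17, "gripper": 0}
    - {"dx": 0.12, "dy": 0.2, "dz": 0, "wx": 0, "wy": 0, "wz": 0.17, "gripper": 0}
    - {"dx": 0.14, "dy": 0.22, "dz": 0, "wx": 0, "wy": 0, "wz": 0.17, "gripper": 0}
    - {"dx": 0.14, "dy": 0.22, "dz": 0, "wx": 0, "wy": 0, "wz": 0.17, "gripper": 0}
    - {"dx": 0.14, "dy": 0.22, "dz": 0, "wx": 0, "wy": 0, "wz": 0.17, "gripper": 0}
    - {"dx": 0.14, "dy": 0.22, "dz": 0, "wx": 0, "wy": 0, "wz": 0.17, "gripper": 0}
    - {"dx": 0.14, "dy": 0.22, "dz": 0, "wx": 0, "wy": 0, "wz": 0.17, "gripper": 0}
    - {"dx": 0.14, "dy": 0.22, "dz": 0, "wx": 0, "wy": 0, "wz": 0.17, "gripper": 0}
    - {"dx": 0.12, "dy": 0.2, "dz": 0, "wx": 0, "wy": 0, "wz": 0.17, "gripper": 0}
    - {"dx": 0.1, "dy": 0.15, "dz": 0, "wx": 0, "wy": 0, "wz": 0.17, "gripper": 0}

```text
clock: 45.4
tool_pos: [0.5364, -0.0228, 0.0309]
tool_rot: [179.9, 0.0, -90.6]
contact_force: [-3.8, -5.7, 7.4]
opening: 0.131
grasp_force: 59.6
```

```bash
python3 -c "
from h import *
c=cap('side','s13.png');h=cv2.cvtColor(c['image'],cv2.COLOR_RGB2HSV);m=cv2.inRange(h,np.array((22,120,60)),np.array((35,255,255)))
cv2.imwrite('pics/m13.png',cv2.resize(c['image'][110:310,230:430,::-1],(600,600),interpolation=2))
"
```

```text
(no output)
```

View pics/m13.png

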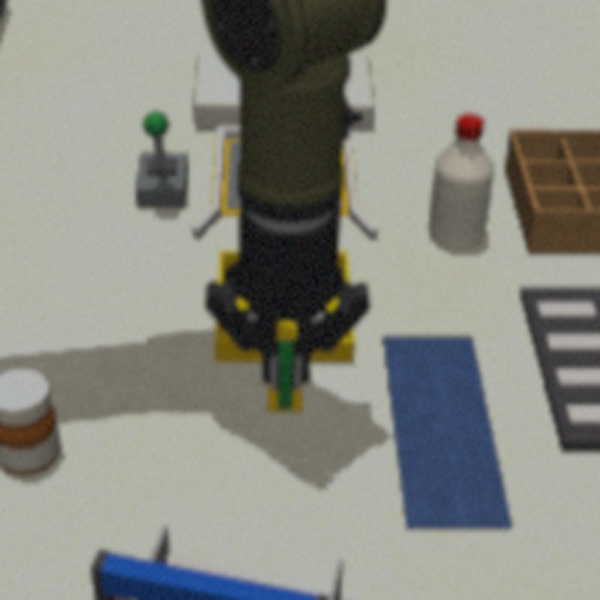

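apply_moves:
  increments:
    - {"dx": 0.02, "dy": 0.15, "dz": 0, "wx": 0, "wy": 0, "wz": 0, "gripper": 0}
    - {"dx": 0, "dy": 0.25, "dz": 0, "wx": 0, "wy": 0, "wz": 0, "gripper": 0}
    - {"dx": 0, "dy": 0.3, "dz": 0, "wx": 0, "wy": 0, "wz": 0, "gripper": 0}
    - {"dx": 0, "dy": 0.3, "dz": 0, "wx": 0, "wy": 0, "wz": 0, "gripper": 0}
    - {"dx": 0, "dy": 0.3, "dz": 0, "wx": 0, "wy": 0, "wz": 0, "gripper": 0}
    - {"dx": 0, "dy": 0.3, "dz": 0, "wx": 0, "wy": 0, "wz": 0, "gripper": 0}
    - {"dx": 0, "dy": 0.3, "dz": 0, "wx": 0, "wy": 0, "wz": 0, "gripper": 0}
    - {"dx": 0, "dy": 0.3, "dz": 0, "wx": 0, "wy": 0, "wz": 0, "gripper": 0}
    - {"dx": 0, "dy": 0.3, "dz": 0, "wx": 0, "wy": 0, "wz": 0, "gripper": 0}
    - {"dx": 0, "dy": 0.15, "dz": 0, "wx": 0, "wy": 0, "wz": 0, "gripper": 0}

```text
clock: 46.7
tool_pos: [0.5388, 0.1368, 0.0309]
tool_rot: [-180.0, 0.1, -90.6]
contact_force: [0.2, -6.0, 5.2]
opening: 0.133
grasp_force: 59.4
```

apply_moves:
  increments:
    - {"dx": 0, "dy": 0.15, "dz": 0, "wx": 0, "wy": 0, "wz": 0, "gripper": 0}
    - {"dx": 0, "dy": 0.15, "dz": 0, "wx": 0, "wy": 0, "wz": 0, "gripper": 0}
    - {"dx": 0, "dy": 0.15, "dz": 0, "wx": 0, "wy": 0, "wz": 0, "gripper": 0}
    - {"dx": 0, "dy": 0.15, "dz": 0, "wx": 0, "wy": 0, "wz": 0, "gripper": 0}
    - {"dx": 0, "dy": 0.15, "dz": 0, "wx": 0, "wy": 0, "wz": 0, "gripper": 0}
    - {"dx": 0, "dy": 0.15, "dz": 0, "wx": 0, "wy": 0, "wz": 0, "gripper": 0}
    - {"dx": 0, "dy": 0.1, "dz": 0, "wx": 0, "wy": 0, "wz": 0, "gripper": 0}
    - {"dx": 0, "dy": 0.05, "dz": 0, "wx": 0, "wy": 0, "wz": 0, "gripper": 0}
    - {"dx": 0, "dy": 0.05, "dz": 0, "wx": 0, "wy": 0, "wz": 0, "gripper": 0}
    - {"dx": 0, "dy": 0.05, "dz": 0, "wx": 0, "wy": 0, "wz": 0, "gripper": 0}

```text
clock: 47.95
tool_pos: [0.5386, 0.2015, 0.0309]
tool_rot: [-179.9, 0.2, -90.3]
contact_force: [0.7, -5.0, 3.9]
opening: 0.13
grasp_force: 59.2
```

apply_moves:
  increments:
    - {"dx": 0, "dy": 0.04, "dz": 0, "wx": 0, "wy": 0, "wz": 0, "gripper": 0}
    - {"dx": 0, "dy": 0.04, "dz": 0, "wx": 0, "wy": 0, "wz": 0, "gripper": 0}
    - {"dx": 0, "dy": 0.04, "dz": 0, "wx": 0, "wy": 0, "wz": 0, "gripper": 0}
    - {"dx": 0, "dy": 0.04, "dz": 0, "wx": 0, "wy": 0, "wz": 0, "gripper": 0}
    - {"dx": 0, "dy": 0.03, "dz": 0, "wx": 0, "wy": 0, "wz": 0, "gripper": 0}
    - {"dx": 0, "dy": 0, "dz": 0, "wx": 0, "wy": 0, "wz": 0, "gripper": 0}
    - {"dx": 0, "dy": 0, "dz": 0, "wx": 0, "wy": 0, "wz": 0, "gripper": 0}
    - {"dx": 0, "dy": 0, "dz": 0, "wx": 0, "wy": 0, "wz": 0, "gripper": 0}
    - {"dx": 0, "dy": 0, "dz": 0, "wx": 0, "wy": 0, "wz": 0, "gripper": 0}
    - {"dx": 0, "dy": 0, "dz": 0, "wx": 0, "wy": 0, "wz": 0, "gripper": 0}

```text
clock: 49.2
tool_pos: [0.538, 0.2072, 0.0309]
tool_rot: [-179.9, 0.5, -89.8]
contact_force: [0.2, -4.0, 4.7]
opening: 0.135
grasp_force: 59.3
```

apply_moves:
  increments:
    - {"dx": 0, "dy": 0.05, "dz": 0, "wx": 0, "wy": 0, "wz": 0, "gripper": 0}
    - {"dx": 0, "dy": 0.05, "dz": 0, "wx": 0, "wy": 0, "wz": 0, "gripper": 0}
    - {"dx": 0, "dy": 0.05, "dz": 0, "wx": 0, "wy": 0, "wz": 0, "gripper": 0}
    - {"dx": 0, "dy": 0, "dz": 0, "wx": 0, "wy": 0, "wz": 0, "gripper": 0}
    - {"dx": 0, "dy": 0, "dz": 0, "wx": 0, "wy": 0, "wz": 0, "gripper": 0}
    - {"dx": 0, "dy": 0, "dz": 0, "wx": 0, "wy": 0, "wz": 0, "gripper": 0}
    - {"dx": 0, "dy": 0, "dz": 0, "wx": 0, "wy": 0, "wz": 0, "gripper": 0}
    - {"dx": 0, "dy": 0, "dz": 0, "wx": 0, "wy": 0, "wz": 0, "gripper": 0}
    - {"dx": 0, "dy": 0, "dz": 0, "wx": 0, "wy": 0, "wz": 0, "gripper": 0}
    - {"dx": 0, "dy": 0, "dz": 0, "wx": 0, "wy": 0, "wz": 0, "gripper": 0}

```text
clock: 50.45
tool_pos: [0.5379, 0.2109, 0.0309]
tool_rot: [-179.9, 0.6, -89.5]
contact_force: [1.0, -5.6, 2.9]
opening: 0.136
grasp_force: 59.1
```

```bash
python3 -c "
from h import *
s=manip.observe();print(s['tool_pos'],s['contact_force'],s['torque'])
c=cap('side','s14.png');cap('top','t14.png')"
```

```text
[0.53790959 0.21089083 0.03087991] [ 1.03547735 -5.55010285  2.93579899] [-1.65133351 -0.25961648 -0.10746631]
```

apply_moves:
  increments:
    - {"dx": 0, "dy": 0.1, "dz": 0, "wx": 0, "wy": 0, "wz": 0, "gripper": 0}
    - {"dx": 0, "dy": 0.1, "dz": 0, "wx": 0, "wy": 0, "wz": 0, "gripper": 0}
    - {"dx": 0, "dy": 0, "dz": 0, "wx": 0, "wy": 0, "wz": 0, "gripper": 0}
    - {"dx": 0, "dy": 0, "dz": 0, "wx": 0, "wy": 0, "wz": 0, "gripper": 0}
    - {"dx": 0, "dy": 0, "dz": 0, "wx": 0, "wy": 0, "wz": 0, "gripper": 0}
    - {"dx": 0, "dy": 0, "dz": 0, "wx": 0, "wy": 0, "wz": 0, "gripper": 0}
    - {"dx": 0, "dy": 0, "dz": 0, "wx": 0, "wy": 0, "wz": 0, "gripper": 0}
    - {"dx": 0, "dy": 0, "dz": 0, "wx": 0, "wy": 0, "wz": 0, "gripper": 0}
    - {"dx": 0, "dy": 0, "dz": 0, "wx": 0, "wy": 0, "wz": 0, "gripper": 0}
    - {"dx": 0, "dy": 0, "dz": 0, "wx": 0, "wy": 0, "wz": 0, "gripper": 0}

```text
clock: 51.8
tool_pos: [0.5377, 0.2115, 0.031]
tool_rot: [-179.8, 0.5, -89.3]
contact_force: [1.9, -14.8, 3.5]
opening: 0.13
grasp_force: 59.4
```

```bash
python3 -c "
from h import *
s=manip.observe();print(s['tool_pos'],s['contact_force'],s['torque'])
c=cap('side','s15.png');cap('top','t15.png')
for n in ('s14','s15','t14','t15'):
    i=cv2.imread('pics/%s.png'%n)[:,:,::-1];h=cv2.cvtColor(i,cv2.COLOR_RGB2HSV);m=cv2.inRange(h,np.array((22,120,60)),np.array((35,255,255)));m2=cv2.inRange(h,np.array((45,100,40)),np.array((85,255,255)))
    for k,mm in(('y',m),('g',m2)):
        nn,l,s,ce=cv2.connectedComponentsWithStats(mm);print(n,k,[s[j].tolist() for j in range(1,nn) if s[j,4]>25])
"
```

```text
[0.53767862 0.21150411 0.03096126] [  1.86035825 -14.78779454   3.5449482 ] [-3.21827414 -0.12667958 -0.45696742]
s14 y [[304, 163, 14, 19, 172], [331, 164, 15, 18, 189]]
s14 g [[279, 148, 6, 7, 32], [322, 171, 5, 19, 59], [342, 312, 6, 10, 34], [280, 319, 25, 8, 50], [306, 325, 26, 7, 48], [281, 332, 49, 14, 153], [276, 346, 50, 13, 175], [244, 370, 88, 30, 1181]]
s15 y [[304, 163, 15, 19, 172], [330, 163, 16, 19, 192]]
s15 g [[279, 148, 6, 7, 32], [322, 171, 5, 19, 59], [343, 312, 5, 11, 30], [280, 319, 51, 13, 104], [275, 332, 54, 14, 156], [277, 345, 49, 14, 175], [244, 370, 88, 30, 1184]]
t14 y [[185, 228, 24, 11, 153]]
t14 g [[393, 223, 6, 17, 30], [185, 260, 11, 11, 80]]
t15 y [[185, 228, 20, 11, 132]]
t15 g [[390, 234, 5, 20, 28], [185, 260, 11, 10, 81]]
```

apply_moves:
  increments:
    - {"dx": 0, "dy": 0, "dz": 0, "wx": 0, "wy": 0, "wz": 0, "gripper": 0.5}
    - {"dx": 0, "dy": 0, "dz": 0, "wx": 0, "wy": 0, "wz": 0, "gripper": 0.5}
    - {"dx": 0, "dy": 0, "dz": 0, "wx": 0, "wy": 0, "wz": 0, "gripper": 0.5}
    - {"dx": 0, "dy": 0, "dz": 0.3, "wx": 0, "wy": 0, "wz": 0, "gripper": 0.5}
    - {"dx": 0, "dy": -0.1, "dz": 0.5, "wx": 0, "wy": 0, "wz": 0, "gripper": 0.5}
    - {"dx": -0.2, "dy": -0.4, "dz": 0.6, "wx": 0, "wy": 0, "wz": 0, "gripper": 0.5}
    - {"dx": -0.6, "dy": -0.4, "dz": 0.4, "wx": 0, "wy": 0, "wz": 0, "gripper": 0}
    - {"dx": -0.6, "dy": -0.4, "dz": 0.2, "wx": 0, "wy": 0, "wz": 0, "gripper": 0}
    - {"dx": -0.6, "dy": 0, "dz": 0, "wx": 0, "wy": 0, "wz": 0, "gripper": 0}
    - {"dx": 0, "dy": 0, "dz": 0, "wx": 0, "wy": 0, "wz": 0, "gripper": 0}

```text
clock: 53.15
tool_pos: [0.4131, 0.1429, 0.1509]
tool_rot: [179.8, 1.3, -88.9]
contact_force: [0.8, 0.1, 0.3]
opening: 0.0
grasp_force: 0.0
```

```bash
python3 -c "
from h import *
s=manip.observe();print(s['tool_pos'])
c=cap('side','s16.png');d=cap('top','t16.png')
cv2.imwrite('pics/m16.png',np.hstack([cv2.resize(d['image'][150:290,120:300,::-1],(450,350),interpolation=2),cv2.resize(c['image'][110:230,260:380,::-1],(350,350),interpolation=2)]))
b,_=blobs(d,(45,100,40),(85,255,255),25);print([(x,px2w(d,*x[1],.056).round(4)) for x in b])
"
```

```text
[0.41310057 0.14287551 0.15087356]
[((np.int32(60), [218.3, 215.0], [212, 213, 13, 5]), array([0.5366, 0.2125, 0.056 ]))]
```

View pics/m16.png

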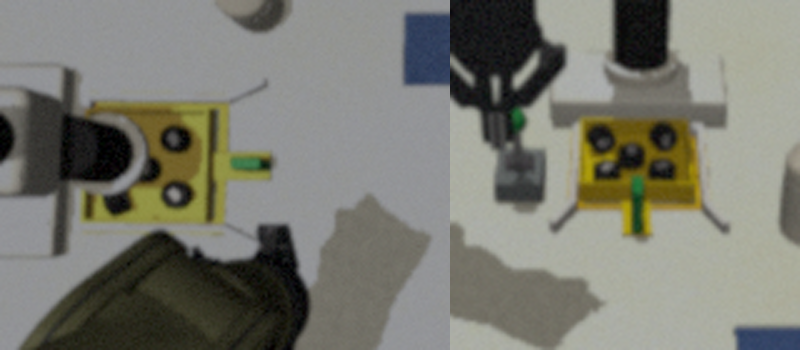

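apply_moves:
  increments:
    - {"dx": 0.02, "dy": 0, "dz": -0.4, "wx": 0, "wy": -0.2, "wz": 0, "gripper": 0}
    - {"dx": 0, "dy": 0, "dz": -0.4, "wx": 0, "wy": 0, "wz": 0, "gripper": 0}
    - {"dx": 0, "dy": 0, "dz": -0.32, "wx": 0, "wy": 0, "wz": 0, "gripper": 0}
    - {"dx": 0, "dy": 0.3, "dz": 0, "wx": 0, "wy": 0, "wz": 0, "gripper": 0}
    - {"dx": 0, "dy": 0.3, "dz": 0, "wx": 0, "wy": 0, "wz": 0, "gripper": 0}
    - {"dx": 0, "dy": 0.3, "dz": 0, "wx": 0, "wy": 0, "wz": 0, "gripper": 0}
    - {"dx": 0, "dy": 0.3, "dz": 0, "wx": 0, "wy": 0, "wz": 0, "gripper": 0}
    - {"dx": 0, "dy": 0.3, "dz": 0, "wx": 0, "wy": 0, "wz": 0, "gripper": 0}
    - {"dx": 0, "dy": 0.3, "dz": 0, "wx": 0, "wy": 0, "wz": 0, "gripper": 0}
    - {"dx": 0, "dy": 0.2, "dz": 0, "wx": 0, "wy": 0, "wz": 0, "gripper": 0}

```text
clock: 54.5
tool_pos: [0.4315, 0.2352, 0.0874]
tool_rot: [-179.6, 2.2, -86.5]
contact_force: [-0.3, -0.4, -0.9]
opening: -0.003
grasp_force: 0.0
```

```bash
python3 -c "
from h import *
s=manip.observe();print(s['tool_pos'],s['tool_rot'],s['joints'].round(1),s['contact_force'])
d=cap('side');b,_=blobs(d,(45,100,40),(85,255,255),15);print([x for x in b if x[1][1]<200])"
```

```text
[0.43145268 0.23519554 0.08740177] [-179.61312643    2.18897053  -86.46479947] [ -45.8   47.4   21.7  121.6  -57.3   21.1 -152.1] [-0.25841561 -0.42185331 -0.93900875]
[(np.int32(52), [323.7, 178.6], [322, 170, 4, 20])]
```

apply_moves:
  increments:
    - {"dx": 0, "dy": -0.5, "dz": 0, "wx": 0, "wy": 0, "wz": 0.5, "gripper": 0}
    - {"dx": -0.1, "dy": -0.5, "dz": 0.2, "wx": 0, "wy": 0, "wz": 1, "gripper": 0}
    - {"dx": -0.1, "dy": -0.3, "dz": 0.2, "wx": 0, "wy": 0, "wz": 1, "gripper": 0}
    - {"dx": 0, "dy": 0, "dz": 0, "wx": 0, "wy": 0, "wz": 1, "gripper": 0}
    - {"dx": 0, "dy": 0, "dz": 0, "wx": 0, "wy": 0, "wz": 1, "gripper": 0}
    - {"dx": 0, "dy": 0, "dz": 0, "wx": 0, "wy": 0, "wz": 1, "gripper": 0}
    - {"dx": 0, "dy": 0, "dz": 0, "wx": 0, "wy": 0, "wz": 1, "gripper": 0}
    - {"dx": 0, "dy": 0, "dz": 0, "wx": 0, "wy": 0, "wz": 1, "gripper": 0}
    - {"dx": 0, "dy": 0, "dz": 0, "wx": 0, "wy": 0, "wz": 1, "gripper": 0}
    - {"dx": 0, "dy": 0, "dz": 0, "wx": 0, "wy": 0, "wz": 1, "gripper": 0}

```text
clock: 55.8
tool_pos: [0.4185, 0.1559, 0.1116]
tool_rot: [-179.7, 2.1, -38.9]
contact_force: [0.7, 0.6, -0.2]
opening: -0.001
grasp_force: 0.0
```

apply_moves:
  increments:
    - {"dx": 0, "dy": 0, "dz": 0, "wx": 0, "wy": 0, "wz": 1, "gripper": 0}
    - {"dx": 0, "dy": 0, "dz": 0, "wx": 0, "wy": 0, "wz": 1, "gripper": 0}
    - {"dx": 0, "dy": 0, "dz": 0, "wx": 0, "wy": 0, "wz": 1, "gripper": 0}
    - {"dx": 0, "dy": 0, "dz": 0, "wx": 0, "wy": 0, "wz": 1, "gripper": 0}
    - {"dx": 0, "dy": 0, "dz": 0, "wx": 0, "wy": 0, "wz": 1, "gripper": 0}
    - {"dx": 0, "dy": 0, "dz": 0, "wx": 0, "wy": 0, "wz": 1, "gripper": 0}
    - {"dx": 0, "dy": 0, "dz": 0, "wx": 0, "wy": 0, "wz": 1, "gripper": 0}
    - {"dx": 0, "dy": 0, "dz": 0, "wx": 0, "wy": 0, "wz": 1, "gripper": 0}
    - {"dx": 0, "dy": 0, "dz": 0, "wx": 0, "wy": 0, "wz": 0, "gripper": 0}
    - {"dx": 0, "dy": 0, "dz": 0, "wx": 0, "wy": 0, "wz": 0, "gripper": 0}

```text
clock: 57.05
tool_pos: [0.4182, 0.1559, 0.1117]
tool_rot: [-179.7, 2.2, 0.8]
contact_force: [-0.4, 0.0, -0.3]
opening: -0.002
grasp_force: 0.0
```

```bash
python3 -c "
from h import *
s=manip.observe();print(s['joints'].round(1))
d=cap('top');b,_=blobs(d,(45,100,40),(85,255,255),15);print([(x,px2w(d,*x[1],.094).round(4)) for x in b if x[1][0]<230])"
```

```text
[-29.1  41.5   5.8 124.9 -17.9  16.5 -96.6]
[((np.int32(59), [218.2, 214.9], [212, 213, 13, 5]), array([0.5345, 0.2025, 0.094 ]))]
```

apply_moves:
  increments:
    - {"dx": -0.03, "dy": 0, "dz": -0.25, "wx": 0, "wy": -0.4, "wz": 0, "gripper": 0}
    - {"dx": -0.03, "dy": 0, "dz": -0.2, "wx": 0, "wy": 0, "wz": 0, "gripper": 0}
    - {"dx": 0, "dy": 0.3, "dz": 0, "wx": 0, "wy": 0, "wz": 0, "gripper": 0}
    - {"dx": 0, "dy": 0.3, "dz": 0, "wx": 0, "wy": 0, "wz": 0, "gripper": 0}
    - {"dx": 0, "dy": 0.3, "dz": 0, "wx": 0, "wy": 0, "wz": 0, "gripper": 0}
    - {"dx": 0, "dy": 0.3, "dz": 0, "wx": 0, "wy": 0, "wz": 0, "gripper": 0}
    - {"dx": 0, "dy": 0.3, "dz": 0, "wx": 0, "wy": 0, "wz": 0, "gripper": 0}
    - {"dx": 0, "dy": 0.3, "dz": 0, "wx": 0, "wy": 0, "wz": 0, "gripper": 0}
    - {"dx": 0, "dy": 0.2, "dz": 0, "wx": 0, "wy": 0, "wz": 0, "gripper": 0}
    - {"dx": 0, "dy": 0.2, "dz": 0, "wx": 0, "wy": 0, "wz": 0, "gripper": 0}

```text
clock: 58.35
tool_pos: [0.4145, 0.2882, 0.0845]
tool_rot: [-179.8, 0.2, 0.9]
contact_force: [-1.1, -1.4, 0.1]
opening: -0.001
grasp_force: 0.5
```

```bash
python3 -c "
from h import *
s=manip.observe();print(s['joints'].round(1),s['contact_force'])
d=cap('side');b,_=blobs(d,(45,100,40),(85,255,255),8);print([x for x in b if x[1][1]<200])"
```

```text
[ -45.3   46.3    9.1  117.8  -23.2   17.6 -105.9] [-1.09339277 -1.3879223   0.07221746]
[(np.int32(50), [323.7, 178.7], [322, 171, 4, 19])]
```

Continue until the end stop shows up in the force.

apply_moves:
  increments:
    - {"dx": 0, "dy": 0.1, "dz": 0, "wx": 0, "wy": 0, "wz": 0, "gripper": 0}
    - {"dx": 0, "dy": 0.08, "dz": 0, "wx": 0, "wy": 0, "wz": 0, "gripper": 0}
    - {"dx": 0, "dy": 0.06, "dz": 0, "wx": 0, "wy": 0, "wz": 0, "gripper": 0}
    - {"dx": 0, "dy": 0.04, "dz": 0, "wx": 0, "wy": 0, "wz": 0, "gripper": 0}
    - {"dx": 0, "dy": 0.04, "dz": 0, "wx": 0, "wy": 0, "wz": 0, "gripper": 0}
    - {"dx": 0, "dy": 0, "dz": 0, "wx": 0, "wy": 0, "wz": 0, "gripper": 0}
    - {"dx": 0, "dy": 0, "dz": 0, "wx": 0, "wy": 0, "wz": 0, "gripper": 0}
    - {"dx": 0, "dy": 0, "dz": 0, "wx": 0, "wy": 0, "wz": 0, "gripper": 0}
    - {"dx": 0, "dy": 0, "dz": 0, "wx": 0, "wy": 0, "wz": 0, "gripper": 0}
    - {"dx": 0, "dy": 0, "dz": 0, "wx": 0, "wy": 0, "wz": 0, "gripper": 0}

```text
clock: 59.65
tool_pos: [0.4143, 0.307, 0.0847]
tool_rot: [-179.8, 0.2, 0.9]
contact_force: [0.0, -2.5, -0.8]
opening: 0.003
grasp_force: 1.1
```

apply_moves:
  increments:
    - {"dx": 0, "dy": 0.06, "dz": 0, "wx": 0, "wy": 0, "wz": 0, "gripper": 0}
    - {"dx": 0, "dy": 0.06, "dz": 0, "wx": 0, "wy": 0, "wz": 0, "gripper": 0}
    - {"dx": 0, "dy": 0.06, "dz": 0, "wx": 0, "wy": 0, "wz": 0, "gripper": 0}
    - {"dx": 0, "dy": 0, "dz": 0, "wx": 0, "wy": 0, "wz": 0, "gripper": 0}
    - {"dx": 0, "dy": 0, "dz": 0, "wx": 0, "wy": 0, "wz": 0, "gripper": 0}
    - {"dx": 0, "dy": 0, "dz": 0, "wx": 0, "wy": 0, "wz": 0, "gripper": 0}
    - {"dx": 0, "dy": 0, "dz": 0, "wx": 0, "wy": 0, "wz": 0, "gripper": 0}
    - {"dx": 0, "dy": 0, "dz": 0, "wx": 0, "wy": 0, "wz": 0, "gripper": 0}
    - {"dx": 0, "dy": 0, "dz": 0, "wx": 0, "wy": 0, "wz": 0, "gripper": 0}
    - {"dx": 0, "dy": 0, "dz": 0, "wx": 0, "wy": 0, "wz": 0, "gripper": 0}

```text
clock: 60.9
tool_pos: [0.4142, 0.308, 0.0846]
tool_rot: [179.5, 0.4, 0.5]
contact_force: [0.9, -20.3, 6.7]
opening: -0.001
grasp_force: 10.4
```

apply_moves:
  increments:
    - {"dx": 0, "dy": -0.3, "dz": 0, "wx": 0, "wy": 0, "wz": 0, "gripper": 0}
    - {"dx": 0, "dy": -0.5, "dz": 0, "wx": 0, "wy": 0, "wz": 0, "gripper": 0}
    - {"dx": 0, "dy": -0.7, "dz": 0.3, "wx": 0, "wy": 0, "wz": 0, "gripper": 0}
    - {"dx": 0, "dy": -0.8, "dz": 0.5, "wx": 0, "wy": 0, "wz": 0, "gripper": 0}
    - {"dx": 0, "dy": -0.8, "dz": 0.6, "wx": 0, "wy": 0, "wz": 0, "gripper": 0}
    - {"dx": 0, "dy": -0.8, "dz": 0.5, "wx": 0, "wy": 0, "wz": 0, "gripper": 0}
    - {"dx": 0, "dy": -0.8, "dz": 0.3, "wx": 0, "wy": 0, "wz": 0, "gripper": 0}
    - {"dx": 0, "dy": -0.5, "dz": 0, "wx": 0, "wy": 0, "wz": 0, "gripper": 0}
    - {"dx": 0, "dy": -0.3, "dz": 0, "wx": 0, "wy": 0, "wz": 0, "gripper": 0}
    - {"dx": 0, "dy": 0, "dz": 0, "wx": 0, "wy": 0, "wz": 0, "gripper": 0}

```text
clock: 62.15
tool_pos: [0.4151, -0.0124, 0.2171]
tool_rot: [-179.7, 0.1, 0.8]
contact_force: [0.2, -0.6, -0.4]
opening: 0.002
grasp_force: 0.0
```

```bash
python3 -c "
from h import *
d=cap('top');b,_=blobs(d,(45,100,40),(85,255,255),15);print([(x,px2w(d,*x[1],.092).round(4),px2w(d,*x[1],.056).round(4)) for x in b])
b,m=blobs(d,(105,120,60),(125,255,255),60);print([(x,px2w(d,*x[1],.161).round(4)) for x in b])
d=cap('side');b,_=blobs(d,(45,100,40),(85,255,255),15);print([x for x in b if x[1][1]<200])
b,_=blobs(d,(0,0,0),(180,255,45),15);print([x for x in b if 290<x[1][0]<345 and 145<x[1][1]<190])
b,_=blobs(d,(5,150,90),(16,255,255),4);print([x for x in b if x[1][1]>280])"
```

```text
[((np.int32(32), [399.6, 211.0], [397, 202, 6, 19]), array([ 0.5421, -0.2363,  0.092 ]), array([ 0.5447, -0.2444,  0.056 ])), ((np.int32(59), [218.4, 214.9], [212, 213, 13, 5]), array([0.5346, 0.2026, 0.092 ]), array([0.5369, 0.2123, 0.056 ])), ((np.int32(17), [436.5, 250.2], [435, 245, 4, 12]), array([ 0.4476, -0.3219,  0.092 ]), array([ 0.4464, -0.3335,  0.056 ])), ((np.int32(61), [161.9, 264.5], [158, 261, 9, 8]), array([0.4166, 0.3348, 0.092 ]), array([0.4141, 0.3498, 0.056 ]))]
[((np.int32(2856), [497.6, 88.0], [453, 66, 92, 44]), array([ 0.8213, -0.4554,  0.161 ])), ((np.int32(884), [318.7, 170.0], [283, 157, 78, 26]), array([ 0.6309, -0.0405,  0.161 ])), ((np.int32(372), [450.3, 234.2], [442, 208, 18, 54]), array([ 0.4851, -0.3316,  0.161 ]))]
[(np.int32(31), [283.4, 140.1], [281, 137, 6, 7]), (np.int32(50), [323.7, 178.6], [322, 171, 4, 19])]
[(np.int32(38), [311.1, 156.7], [308, 153, 8, 9]), (np.int32(41), [332.4, 156.1], [329, 153, 8, 8]), (np.int32(63), [318.9, 165.7], [310, 161, 16, 10]), (np.int32(28), [332.0, 168.4], [329, 166, 8, 5])]
[(np.int32(11), [272.4, 344.1], [271, 343, 4, 3]), (np.int32(23), [271.1, 380.4], [269, 378, 5, 6]), (np.int32(19), [293.8, 381.9], [292, 380, 5, 5]), (np.int32(10), [306.6, 384.6], [305, 383, 4, 4])]
```

```bash
python3 -c "
from h import *
print(manip.finish_job())"
```

```text
the job is handed in; nothing more can be done
None
```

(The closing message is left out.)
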